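Free a locked slide bar whose lock screw may be left- or right-handed

TASK

The aluminium slide bar is locked in the grey fixture by the leaning screw with the tee handle; nobody knows if its thread is left- or right-handed, so try which way it gives and loosen it fully. Then draw the bar out endways along its channel from under the bridge and lay it gently, flat and notch up, in the steel tray on the other table. Leave the paste tin, the multimeter and the tape roll where they are.

Things in the scene. Friction and masses are not known exactly. Their poses are not given: they have to be found in the camera images.
- lock_fixture: Grey fixture, fixed on the right-hand (green) table. Origin: centre of its footprint, table height; z up. Base 120 (x) by y = -65 to +60, 24 mm high. A bridge crosses the channel from y = -30 to +30, x = -44 to +44, underside at z = 51, top at 67 mm. From it a round boss, 48 mm thick, rises in the plane y = 0, leaning 38 degrees from vertical to the -x side; the screw runs along its axis.
- channel_mouth (a point): Open end of the bar's channel: middle of its floor at the fixture's -y edge (fixture x = 0, y = -65, z = 24 mm); axes as the fixture's. The channel runs along y between two rails 34 mm apart that rise 10 mm above its floor; it is open towards -y and closed by an end stop at fixture y = +53 mm.
- handle_mid (a point): Centre of the tee handle, on the screw axis: dark bar 72 mm long (y), 14 wide (x), 16 high (z), on a 14 mm stem, 29 mm free below it. z: along the screw away from the fixture, 38 degrees from vertical. Tight, the bar lies along the fixture's y. The handle does not move along its axis and stays where left.
- boss_top (a point): Centre of the boss's upper end, on the screw axis, 37 mm below handle_mid. About the screw: its hand differs from start to start and cannot be seen. One way the tight handle gives two degrees at most and stands firm; the other way it turns with about 0.12 N m of friction and is fully loose after 1.4 rad (80 degrees), at a stop.
- plunger (a joint): Lift (m) of the locking pin (10 mm thick, in the boss, along the screw axis). 0: screw tight, pin in the bar's notch; 0.020: fully loosened. At least 0.014 lets the bar pass. It lifts 14.3 mm per rad of the handle in the loosening direction, whichever that is, and stays up.
- slide_bar: Loose aluminium bar 30 (x) x 180 (y) x 24 (z) mm, about 0.2 kg, notch 18 wide and 14 deep across its top at y = +40. Origin: centre of its underside. At first it lies in the channel, axes as the fixture's, origin at fixture y = -40; 2 mm play each side, 3 mm above. It must go 80 mm towards the fixture's -y to come out from under the bridge.
- bar_grip (a point): Middle of the bar's jutting, finely ribbed end, at half its height (bar y = -65, z = 12 mm): the place to grip it across its 30 mm. At the start this end juts 65 mm out of the channel mouth with nothing under it but the table, 24 mm lower. Axes as the bar's.
- parts_tray: Open steel tray, fixed on the left-hand (red) table, 160 (x) x 260 (y) mm outside, 28 mm high, walls and floor 5 mm thick. Origin: centre of its underside; z up.
- tin_paste: Bystander: round tin, 59 mm across, 30 mm high, loose on the right-hand table. Origin: centre of its underside.
- multimeter: Bystander: dark multimeter, 148 x 74 x 49 mm, loose on the right-hand table beside the work. Origin: centre of its underside.
- tape_black: Bystander: roll of black tape, 66 mm across, 19 mm high, loose on the right-hand table. Origin: centre of its underside.

How it is judged:
By the outcome, as a careful person would: the job done as asked, in the order asked, and still so for the second after the job is handed in, with the robot touching nothing.
It also fails if it takes over 67 s, if anything falls off the work surface, if the arm or the gripper's body presses on something with over 40 N, if the wrist force passes 120 N, or if a joint passes its speed limit or range.

ROBOT

A 6-joint arm with a two-finger parallel gripper is mounted at the origin on a cart in front of the work surface, level with it; the furniture and walls round the work are solid. World frame = base frame: x ahead of the robot, y to its left, z up, the work surface at z = 0. Lengths are in mm, angles in rad, forces in N, time in s.
With the tool pointing down it reaches from about 275 to 1000 mm from the base axis. Payload 8.4 kg.
Tool frame: the origin (TCP) lies at the very end of the fingers, on their centre line; the grasp point (between the pads) lies behind it (r.grip_point_offset is the x of the grasp point in the tool frame, in mm); x points along the fingers, z is the direction in which the jaws open and shut, and the axes are right-handed (so a half turn about x gives the same grasp; the last joint's range is limited). The gripper opens to 85 mm and grips with 20 to 120 N. Pads are 22 mm wide; open, the fingers measure 114 mm over their backs; the gripper's body (76 mm by 85 mm) begins 54 mm behind the grasp point. The pads swing forward as they close: fully open they stand 13 mm farther back than shut.
Start: joints at [1.246, 0.353, 1.633, -0, 1.155, -0.002], TCP at [198.263, 592.722, 231.281] pointing down, gripper open.
Joint ranges: [-2.63, 2.63], [-0.92, 2.1], [0.06, 2.66], [-1.3, 4.44], [0, 2.69], [-3.02, 3.02]. Speed limits (rad/s): [2.22, 2.22, 2.79, 3.14, 3.14, 3.14].

INTERFACE

Orientations are given as [roll, pitch, yaw] about the fixed x, y, z axes, in that order (R = Rz(yaw) Ry(pitch) Rx(roll)).
In Python, from rig import r, vision, order gives the robot as it stands. The module is installed in compiled form; this text tells all that it offers.
- The arm moves only by the tool step_arm, never from a script. Its argument "rows" is a list of rows, each a list of 7 numbers: the shift along the world's x, y, z in mm, then the turn, a rotation vector about the world's x, y, z in rad, then the finger opening in mm, from 0 to 85.4. A call has exactly 8 rows; each row is the pose to reach, as a shift and turn from the pose measured when the call began; what a row does not reach only later rows make up. A row lasts 1/8 s, in which the tool goes at most 62.5 mm and 10.7 degrees, less where a joint would pass 70% of its speed; a pose out of reach is approached as far as the arm can. A call with a gripper value outside its range is refused whole. The fingers move at their own pace and stop on an object; "force" is the grip in N (left out, the last holds). Time passes only in rows, so rows that repeat a pose let the fingers close, or fill a call up. It gives the time, the measured TCP pose, the force and the opening at its end, in the units of the state.
- r.sense(): the state, without advancing time (a new reading comes with each control period).
- vision.grab_frame(name): name is "scene" or "top" or "wrist"; returns (picture, depth): 384x512x3 uint8, red, green, blue; 384x512 float32, mm along the optical axis (not along the pixel's ray), 0 where there is no reading.
- vision.camera_info(name): a dict with "K" (3x3 intrinsics, pixels), "origin" and "attitude" of the camera in the world; the wrist camera has in their place "tool_from_camera" (4x4, takes a point from camera to tool coordinates, whose origin is the TCP and whose axes are the tool frame's). Camera axes: x right, y down, z forward; pixel columns grow to the right and rows downward; lengths in mm; the calibration is good to about 2 mm. A picture is of the moment at which its call begins: read the wrist's pose just before it. camera_info takes no time and is no camera call.
- order.sign_off(): hands the job in, once; it reports no verdict.
The state is a dict: "clock": time; "qpos": joint angles; "qvel": joint speeds; "joint_efforts": joint torques, N m; "eef_pos": TCP position; "tcp_rot": TCP orientation; "contact_force": force on the tool from outside, world axes, zero at the start; "wrist_torque": the same for the moment, N m; "opening": opening from 0.0 (shut) to 1.0 (fully open).
Only numpy, scipy, OpenCV 4.12 (cv2) and the standard library are available. Lean on these libraries where they do the work, as an engineer would, in place of code of your own. Each camera call takes 0.05 s, during which the arm holds its last target.

## Working session

There is one attempt and no reset: what is moved stays moved. The work goes in short steps, Python scripts to look and compute and a tool call to move; the robot and the scene stay as the last step left them, time stands still between calls to the robot, and variables do not carry over. Pictures are saved under pics/ and viewed, and the job is handed in when it is done.

Besides the shell and the picture viewer there is one more tool, called after "Emit:" as a command line: name --pt "numbers of a row" for each row, then --argument value for the rest. step_arm: Moves the arm, as the interface text tells. Its arguments: {"type":"object","properties":{"rows":{"type":"array"},"force":{"type":"number"}},"required":["rows"]}

```bash
mkdir -p pics; ls; cat > h.py <<'E'
import numpy as np, cv2
from rig import r, vision, order
from scipy.spatial.transform import Rotation as R
def cam(name):
    i=vision.camera_info(name); return i
E
python3 - <<'E'
from h import *
s=r.sense(); print(s); print(r.grip_point_offset)
for n in ["scene","top","wrist"]:
    print(n,vision.camera_info(n))
    p,d=vision.grab_frame(n)
    cv2.imwrite(f"pics/a_{n}.png",p[:,:,::-1]); np.save(f"pics/a_{n}_d.npy",d); np.save(f"pics/a_{n}.npy",p)
E
```

```text
pics
{'clock': 0.0, 'qpos': array([ 1.24558719e+00,  3.53625913e-01,  1.63413942e+00, -2.19301266e-05,
        1.15523026e+00, -2.41050070e-03]), 'qvel': array([-0.00041864,  0.00072369, -0.00096583, -0.00061921,  0.00057857,
       -0.00069594]), 'joint_efforts': array([ 1.69922710e-03, -6.05253196e+01, -3.42066479e+01,  1.93649616e-04,
        9.41448554e-03,  1.56012317e-05]), 'eef_pos': array([198.12040142, 592.25260724, 230.57332292]), 'tcp_rot': array([-3.12971185,  1.56939325, -1.88170529]), 'contact_force': array([ 0.39037708,  0.60609746, -0.23570441]), 'wrist_torque': array([-0.04987709,  0.00278954, -0.04009616]), 'opening': 1.0015107659969498}
-18.700000000000003
scene {'K': array([[427.34925814,   0.        , 254.32114602],
       [  0.        , 427.34925814, 191.04889988],
       [  0.        ,   0.        ,   1.        ]]), 'origin': array([-235.21583902, -681.79790008,  912.70411284]), 'attitude': array([-2.25562798e+00, -5.26292813e-04, -8.76154386e-01])}
top {'K': array([[452.83448271,   0.        , 255.47935951],
       [  0.        , 452.83448271, 191.07904391],
       [  0.        ,   0.        ,   1.        ]]), 'origin': array([ 178.78412912,  -59.01461774, 1749.46503028]), 'attitude': array([-2.93663601e+00,  4.34168575e-04, -1.53298519e+00])}
wrist {'K': array([[275.28420259,   0.        , 251.21617129],
       [  0.        , 275.28420259, 186.7072221 ],
       [  0.        ,   0.        ,   1.        ]]), 'tool_from_camera': array([[ 1.07812372e-03, -3.16869861e-01,  9.48468412e-01,
        -1.42438739e+02],
       [ 6.32459343e-05, -9.48468940e-01, -3.16870109e-01,
         8.13461727e+01],
       [ 9.99999417e-01,  4.01611951e-04, -1.00252613e-03,
        -6.66329869e-01],
       [ 0.00000000e+00,  0.00000000e+00,  0.00000000e+00,
         1.00000000e+00]])}
```

View pics/a_scene.png

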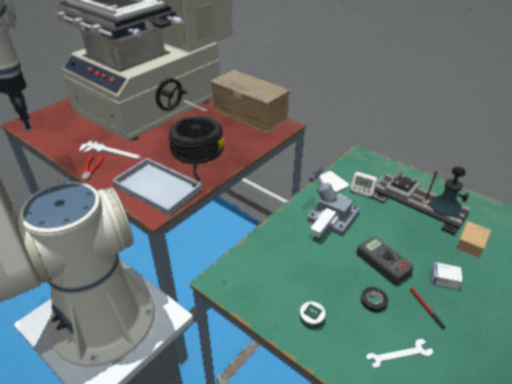

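View pics/a_top.png

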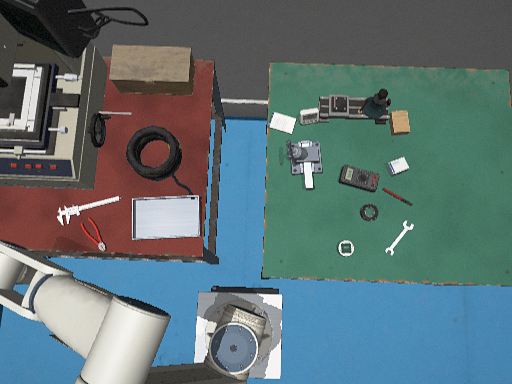

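View pics/a_wrist.png

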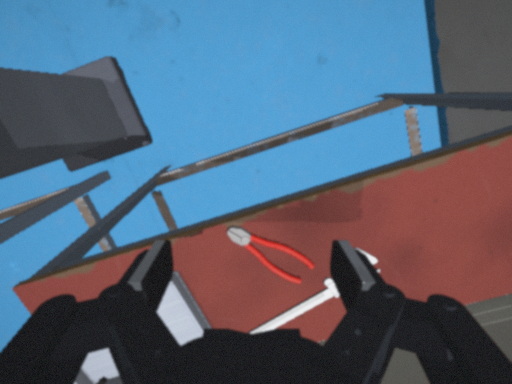

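```bash
cat >> h.py <<'E'
def unproj(n,u,v,d=None,z=None,info=None):
    i=info or vision.camera_info(n); K=i["K"]; Rm=R.from_euler('xyz',i["attitude"]).as_matrix(); o=np.array(i["origin"])
    ray=Rm@np.array([(u-K[0,2])/K[0,0],(v-K[1,2])/K[1,1],1.0])
    if d is not None: return o+ray*d
    return o+ray*((z-o[2])/ray[2])
def proj(n,P):
    i=vision.camera_info(n); K=i["K"]; Rm=R.from_euler('xyz',i["attitude"]).as_matrix()
    c=(np.asarray(P)-i["origin"])@Rm
    return c[...,:2]/c[...,2:]*[K[0,0],K[1,1]]+[K[0,2],K[1,2]]
def cloud(n,d):
    i=vision.camera_info(n); K=i["K"]; Rm=R.from_euler('xyz',i["attitude"]).as_matrix()
    v,u=np.mgrid[:d.shape[0],:d.shape[1]]
    c=np.stack([(u-K[0,2])/K[0,0]*d,(v-K[1,2])/K[1,1]*d,d],-1)
    return c@Rm.T+i["origin"]
E
python3 - <<'E'
from h import *
p=cv2.imread("pics/a_top.png"); s=cv2.imread("pics/a_scene.png")
a=cv2.resize(p[130:200,270:350],None,fx=8,fy=8,interpolation=cv2.INTER_CUBIC)
b=cv2.resize(s[165:245,290,][None] if 0 else s[165:245,290:380],None,fx=7,fy=7,interpolation=cv2.INTER_CUBIC)
cv2.imwrite("pics/a_topc.png",a); cv2.imwrite("pics/a_scenec.png",b)
d=np.load("pics/a_top_d.npy"); C=cloud("top",d)
for u,v in [(308,186),(308,165),(305,155),(294,152),(320,240),(270,100),(165,217),(133,197),(199,196),(200,237),(133,240)]:
    print(u,v,C[v,u].round(0))
E
```

```text
308 186 [ 560. -246.   47.]
308 165 [ 642. -244.   54.]
305 155 [ 672. -229.   85.]
294 152 [ 673. -184.  117.]
320 240 [ 359. -301.    1.]
270 100 [926. -90.   2.]
165 217 [425. 302.   8.]
133 197 [501. 437.  -2.]
199 196 [514. 177.  -2.]
200 237 [353. 163.  -0.]
133 240 [330. 416.  16.]
```

View pics/a_topc.png

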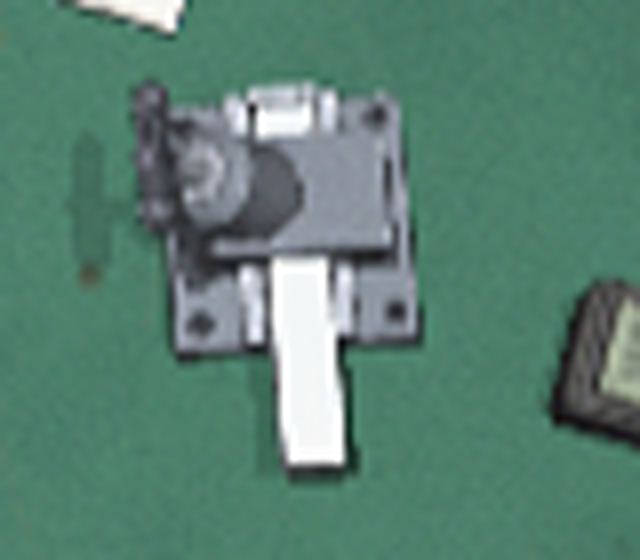

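View pics/a_scenec.png

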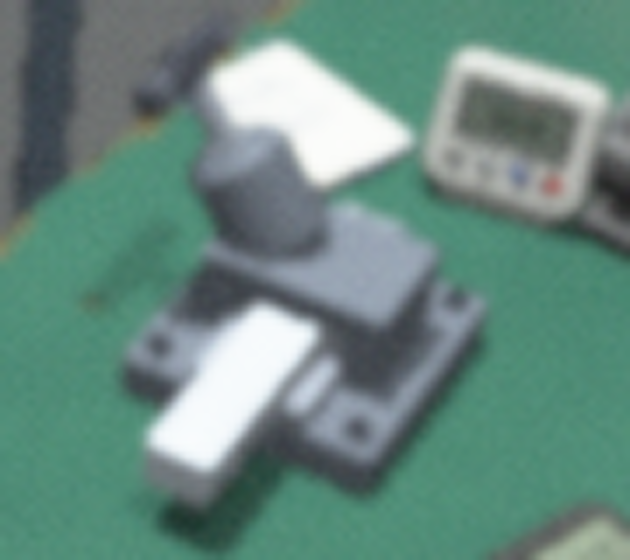

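```bash

python3 - <<'E'
from h import *
for n in ["top","scene"]:
    p=np.load(f"pics/a_{n}.npy"); g=p.astype(int)
    i=vision.camera_info(n)
    x0,x1,y0,y1=(295,320,158,192) if n=="top" else (305,345,205,242)
    sub=p[y0:y1,x0:x1]; sub=cv2.resize(sub,None,fx=8,fy=8,interpolation=cv2.INTER_CUBIC)
    m=(sub.min(-1)>(205 if n=="top" else 215)).astype(np.uint8)
    c,_=cv2.findContours(m,cv2.RETR_EXTERNAL,cv2.CHAIN_APPROX_NONE)
    c=max(c,key=cv2.contourArea)[:,0]
    pts=np.array([unproj(n,(u+.5)/8-.5+x0,(v+.5)/8-.5+y0,z=48.,info=i) for u,v in c])
    rect=cv2.minAreaRect(pts[:,:2].astype(np.float32)); print(n,rect, cv2.boxPoints(rect).round(1).tolist())
    cv2.imwrite(f"pics/m_{n}.png",m*255)
for uv in [(292,173.75),(322.2,172.2),(319,141.9)]: print(unproj("top",uv[0]-.4,uv[1]-.4,z=24.).round(1))
# scene base corners bottom: crop(290,165)/7
for uv in [(128,360),(365,475),(487,305)]: print(unproj("scene",290+uv[0]/7-.4,165+uv[1]/7-.4,z=24.).round(1))
# tray
E
```

```text
top ((605.1117553710938, -247.1639862060547), (100.33654022216797, 36.90560531616211), 0.9252437353134155) [[554.7000122070312, -229.5], [555.2000122070312, -266.3999938964844], [655.5999755859375, -264.79998779296875], [655.0, -227.89999389648438]]
scene ((606.0383911132812, -244.08981323242188), (101.22257995605469, 31.72807502746582), 5.557228088378906) [[554.0999755859375, -233.1999969482422], [557.2000122070312, -264.79998779296875], [657.9000244140625, -255.0], [654.9000244140625, -223.39999389648438]]
[ 613.5 -183.6   24. ]
[ 624.3 -302.    24. ]
[ 748.2 -288.3   24. ]
[ 613.3 -189.4   24. ]
[ 617.9 -306.1   24. ]
[ 746.5 -292.3   24. ]
```

View pics/m_scene.png

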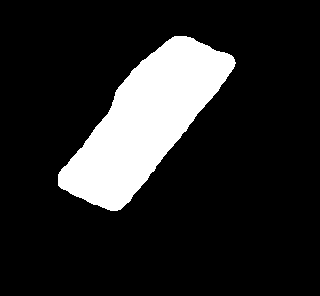

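View pics/m_top.png

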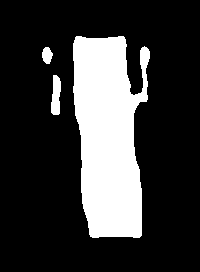

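```bash
cat >> h.py <<'E'
def ray(n,u,v):
    i=vision.camera_info(n); K=i["K"]; Rm=R.from_euler('xyz',i["attitude"]).as_matrix()
    d=Rm@np.array([(u-K[0,2])/K[0,0],(v-K[1,2])/K[1,1],1.0]); return np.array(i["origin"]),d/np.linalg.norm(d)
def tri(rs):
    A=sum(np.eye(3)-np.outer(d,d) for o,d in rs); b=sum((np.eye(3)-np.outer(d,d))@o for o,d in rs)
    P=np.linalg.solve(A,b); return P,[np.linalg.norm((np.eye(3)-np.outer(d,d))@(P-o)) for o,d in rs]
E
python3 - <<'E'
from h import *
print(tri([ray("top",270+152/8-.4,130+157/8-.4),ray("scene",290+185/7-.4,165+68/7-.4)]))
for t in [(152,157)]: 
  for z in (110,120,130,140,150): print(z,unproj("top",270+t[0]/8-.4,130+t[1]/8-.4,z=z).round(1))
# ends
print(tri([ray("top",270+150/8-.4,130+88/8-.4),ray("scene",290+222/7-.4,165+30/7-.4)]))
print(tri([ray("top",270+155/8-.4,130+225/8-.4),ray("scene",290+150/7-.4,165+98/7-.4)]))
s=r.sense(); Rt=R.from_euler('xyz',s["tcp_rot"]).as_matrix(); print(Rt.round(3))
# fixture guess
psi=np.radians(5.6); fy=np.array([np.cos(psi),np.sin(psi),0]); fx=np.array([np.sin(psi),-np.cos(psi),0]); z=np.array([0,0,1])
a=-np.sin(np.radians(38))*fx+np.cos(np.radians(38))*z
for sg in (1,-1):
    X=-a; Y=sg*fy; Z=np.cross(X,Y); T=np.c_[X,Y,Z]
    rv=R.from_matrix(T@Rt.T).as_rotvec(); print(sg,T.round(3).tolist(),rv.round(3),np.linalg.norm(rv))
# tray in top + tray rim corners z=28
p=cv2.imread("pics/a_top.png")
cv2.imwrite("pics/a_tray.png",cv2.resize(p[185:250,120:212],None,fx=8,fy=8,interpolation=cv2.INTER_CUBIC))
E
```

```text
(array([ 678.34945509, -163.22027012,  133.68540575]), [np.float64(0.831133839415445), np.float64(0.8311338394154376)])
110 [ 685.1 -164.1  110. ]
120 [ 682.  -163.5  120. ]
130 [ 678.9 -162.8  130. ]
140 [ 675.8 -162.2  140. ]
150 [ 672.7 -161.5  150. ]
(array([ 711.24893585, -161.18510392,  134.63372673]), [np.float64(0.46471775944490784), np.float64(0.4647177594450463)])
(array([ 645.09796824, -165.82294614,  138.01113323]), [np.float64(1.828841457623785), np.float64(1.8288414576237217)])
[[-0.    -0.948  0.317]
 [-0.001  0.317  0.948]
 [-1.     0.    -0.001]]
1 [[0.06, 0.995, 0.077], [-0.613, 0.098, -0.784], [-0.788, 0.0, 0.616]] [-0.103 -0.907 -2.588] 2.744347005340191
-1 [[0.06, -0.995, -0.077], [-0.613, -0.098, 0.784], [-0.788, -0.0, -0.616]] [-0.663  0.075  0.405] 0.7802652305704575
```

View pics/a_tray.png

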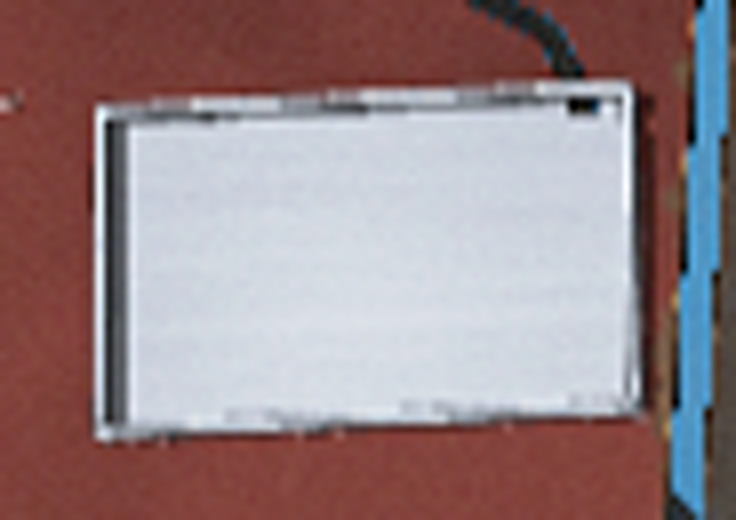

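Emit:
step_arm --pt "28 -43 5 -0.04 0.005 0.025 85" --pt "58 -86 10 -0.08 0.01 0.05 85" --pt "88 -129 15 -0.12 0.015 0.075 85" --pt "118 -172 20 -0.16 0.02 0.1 85" --pt "148 -215 25 -0.2 0.025 0.125 85" --pt "178 -258 30 -0.24 0.03 0.15 85" --pt "207 -300 35 -0.29 0.035 0.18 85" --pt "236 -340 40 -0.33 0.04 0.2 85"

```text
clock: 1.15
eef_pos: [434.9, 250.9, 270.8]
tcp_rot: [-3.042, 1.236, -1.591]
contact_force: [-0.2, 0.3, -0.8]
opening: 0.994
```

```bash
cat >> h.py <<'E'
def setfix(psi_deg):
    psi=np.radians(psi_deg); fy=np.array([np.cos(psi),np.sin(psi),0]); fx=np.array([np.sin(psi),-np.cos(psi),0]); z=np.array([0,0,1.])
    a=-np.sin(np.radians(38))*fx+np.cos(np.radians(38))*z
    return fx,fy,z,a
def toolpose():
    s=r.sense(); return np.array(s["eef_pos"]),R.from_euler('xyz',s["tcp_rot"]).as_matrix(),s
def turn_to(T):
    _,Rt,_=toolpose(); return R.from_matrix(T@Rt.T).as_rotvec()
E
python3 - <<'E'
from h import *
fx,fy,z,a=setfix(5.6); T=np.c_[-a,-fy,np.cross(-a,-fy)]
p,Rt,s=toolpose(); print(turn_to(T).round(3), (np.array([678,-163.5,134])+130*a-p).round(1), s["qpos"].round(3))
E
```

```text
[-0.331  0.035  0.205] [ 235.3 -334.7  -34.4] [ 0.691  0.246  1.734 -0.255  1.39  -0.685]
```

Emit:
step_arm --pt "30 -43 -4 -0.04 0.005 0.025 85" --pt "60 -86 -8 -0.08 0.01 0.05 85" --pt "90 -129 -12 -0.12 0.015 0.075 85" --pt "120 -172 -17 -0.17 0.02 0.1 85" --pt "150 -215 -22 -0.21 0.025 0.13 85" --pt "180 -258 -27 -0.25 0.03 0.155 85" --pt "208 -298 -31 -0.29 0.033 0.18 85" --pt "235 -335 -34 -0.33 0.035 0.205 85"

```text
clock: 2.15
eef_pos: [670.5, -85.6, 236.3]
tcp_rot: [3.14, 0.907, -1.474]
contact_force: [0.2, -0.4, 0.4]
opening: 0.999
```

```bash
python3 - <<'E'
from h import *
s=r.sense(); print(s["qpos"].round(3),s["eef_pos"].round(1),s["tcp_rot"].round(3),s["qvel"].round(3))
p,d=vision.grab_frame("wrist"); cv2.imwrite("pics/b_wrist.png",p[:,:,::-1]); np.save("pics/b_wrist_d.npy",d)
np.save("pics/b_pose.npy",np.r_[s["eef_pos"],s["tcp_rot"]])
cv2.imwrite("pics/b_wrist_v.png",cv2.resize(p[:,:,::-1],None,fx=1.5,fy=1.5))
E
```

```text
[ 0.187  0.475  1.608 -0.71   1.226 -1.176] [670.5 -85.6 236.3] [ 3.14   0.907 -1.474] [-0.371  0.282 -0.239 -0.445 -0.195 -0.313]
```

View pics/b_wrist_v.png

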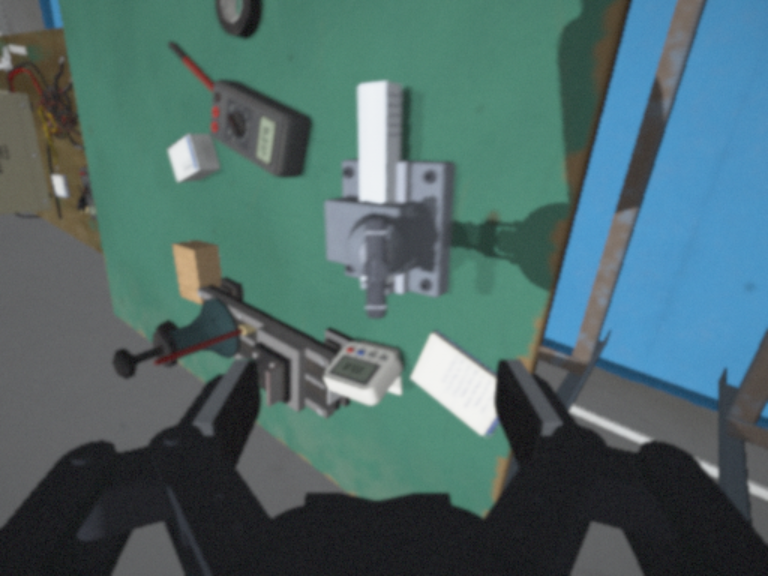

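```bash
python3 - <<'E'
from h import *
p=cv2.imread("pics/b_wrist.png")
cv2.imwrite("pics/b_c.png",cv2.resize(p[100:215,205:315],None,fx=5,fy=5,interpolation=cv2.INTER_CUBIC))
E
```

```text
(no output)
```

View pics/b_c.png

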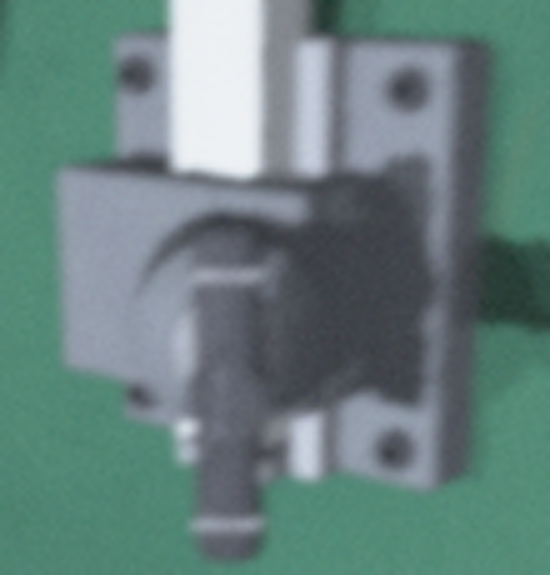

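```bash
cat >> h.py <<'E'
def wcam(pose):
    i=vision.camera_info("wrist"); M=np.array(i["tool_from_camera"]); Rt=R.from_euler('xyz',pose[3:]).as_matrix()
    Rm=Rt@M[:3,:3]; o=pose[:3]+Rt@M[:3,3]; return i["K"],Rm,o
def wproj(pose,P):
    K,Rm,o=wcam(pose); c=(np.asarray(P)-o)@Rm; return c[...,:2]/c[...,2:]*[K[0,0],K[1,1]]+[K[0,2],K[1,2]]
def wray(pose,u,v):
    K,Rm,o=wcam(pose); d=Rm@np.array([(u-K[0,2])/K[0,0],(v-K[1,2])/K[1,1],1.]); return o,d/np.linalg.norm(d)
def onz(rd,z): o,d=rd; return o+d*(z-o[2])/d[2]
E
python3 - <<'E'
from h import *
pose=np.load("pics/b_pose.npy")
fx,fy,z,a=setfix(5.6)
for H in [np.array([678,-163.5,134])]:
    print(wproj(pose,np.array([H,H-36*fy+8*a,H+36*fy+8*a,H-36*fy,H+36*fy])).round(1))
C=lambda x,y:(205+x/5-.4,100+y/5-.4)
rs=[ray("top",270+152/8-.4,130+157/8-.4),ray("scene",290+185/7-.4,165+68/7-.4),wray(pose,*C(230,397))]
P,e=tri(rs); print(P,e)
# base corners at z=24 in wrist: left-top(118,38), right-top(457,42)?, right-bot (432,487)
for c in [(118,38),(457,42),(435,487)]: print(onz(wray(pose,*C(*c)),24).round(1))
# holes
for c in [(137,73),(408,88),(396,450)]: print("hole",onz(wray(pose,*C(*c)),24).round(1))
# bar top edges z=48
for c in [(171,20),(171,165),(265,20),(265,170)]: print("bar",onz(wray(pose,*C(*c)),48).round(1))
d=np.load("pics/b_wrist_d.npy"); print(d[170:190:4,251], d[120,225])
E
```

```text
[[253.2 178.5]
 [253.4 144.9]
 [253.1 213.9]
 [253.3 143.5]
 [253.  210.8]]
[ 677.65670616 -163.95581575  135.73409078] [np.float64(1.5656973108815622), np.float64(0.9591477435210787), np.float64(1.361640568538958)]
[ 627.9 -302.8   24. ]
[ 614.3 -185.6   24. ]
[ 735.6 -173.5   24. ]
hole [ 637.3 -294.3   24. ]
hole [ 627.8 -198.4   24. ]
hole [ 728.7 -187.6   24. ]
bar [ 617.3 -261.6   48. ]
bar [ 656.6 -258.4   48. ]
bar [ 613.5 -229.6   48. ]
bar [ 652.  -225.4   48. ]
[270.94885 271.26767 272.90994 273.7015  275.2702 ] 466.61893
```

```bash
python3 - <<'E'
from h import *
pose=np.load("pics/b_pose.npy"); fx,fy,z,a=setfix(5.8)
K,Rm,o=wcam(pose)
u,v,d=251,178.5,272.3
P=o+Rm@(np.array([(u-K[0,2])/K[0,0],(v-K[1,2])/K[1,1],1])*d); print("top",P,P-8*a)
H=np.array([677.5,-164,135.]); T=np.c_[-a,-fy,np.cross(-a,-fy)]
p,Rt,s=toolpose(); print(p,turn_to(T).round(3),(H-18*a-p).round(1),(H+30*a-p).round(1))
E
```

```text
top [ 674.62200475 -159.4521301   143.16825695] [ 675.11973651 -164.3522079   136.86417092]
[672.27570964 -89.13493673 235.68962847] [ 0.004 -0.001  0.003] [   6.3  -85.9 -114.9] [  3.4 -56.5 -77. ]
```

Emit:
step_arm --pt "1 -14 -19 0 0 0 60" --pt "2 -28 -38 0 0 0 60" --pt "3 -42 -57 0 0 0 60" --pt "4 -56 -76 0 0 0 60" --pt "5 -66 -89 0 0 0 60" --pt "6 -76 -102 0 0 0 60" --pt "6.3 -86 -115 0 0 0 60" --pt "6.3 -86 -115 0 0 0 60" --force 60

```text
clock: 3.2
eef_pos: [677.8, -175.9, 119.5]
tcp_rot: [3.136, 0.904, -1.477]
contact_force: [0.0, 0.4, 0.6]
opening: 0.704
```

```bash
python3 - <<'E'
from h import *
s=r.sense(); print(s["qpos"].round(3),s["eef_pos"].round(1),s["tcp_rot"].round(3),s["contact_force"].round(1),s["wrist_torque"].round(2))
p,d=vision.grab_frame("wrist"); cv2.imwrite("pics/c_wrist.png",p[:,:,::-1])
E
```

```text
[ 0.051  0.612  1.68  -0.824  1.002 -1.103] [ 677.8 -175.9  119.5] [ 3.136  0.904 -1.477] [0.  0.4 0.6] [0.24 0.05 0.03]
```

View pics/c_wrist.png

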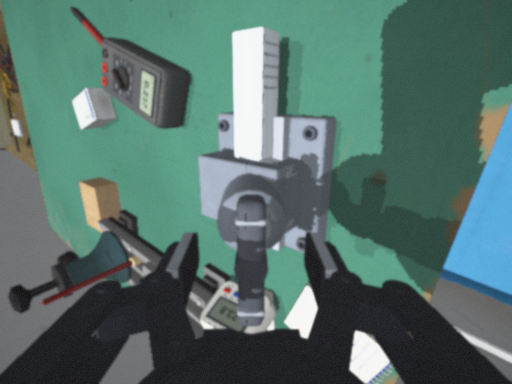

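Emit:
step_arm --pt "0 0 0 0 0 0 5" --pt "0 0 0 0 0 0 5" --pt "0 0 0 0 0 0 5" --pt "0 0 0 0 0 0 5" --pt "0 0 0 0 0 0 5" --pt "0 0 0 0 0 0 5" --pt "0 0 0 0 0 0 5" --pt "0 0 0 0 0 0 5" --force 60

```text
clock: 4.25
eef_pos: [678.7, -175.1, 121.0]
tcp_rot: [3.14, 0.903, -1.474]
contact_force: [-0.7, 4.1, 6.6]
opening: 0.175
```

```bash
python3 - <<'E'
from h import *
s=r.sense(); print(s["qpos"].round(3),s["eef_pos"].round(1),s["tcp_rot"].round(3),s["contact_force"].round(1),s["wrist_torque"].round(2),s["opening"]*85.4)
p,d=vision.grab_frame("wrist"); cv2.imwrite("pics/d_wrist.png",p[150:,100:412,::-1])
_,Rt,_=toolpose()
fx,fy,z,a=setfix(5.8); print("tool-x vs -a",Rt[:,0].round(4),-a.round(4),"y",Rt[:,1].round(4))
print("torque tool",(Rt.T@s["wrist_torque"]).round(3),"force tool",(Rt.T@s["contact_force"]).round(2))
E
```

```text
[ 0.052  0.61   1.679 -0.823  1.003 -1.104] [ 678.7 -175.1  121. ] [ 3.14   0.903 -1.474] [-0.7  4.1  6.6] [ 0.25  0.21 -0.11] 14.962139177864552
tool-x vs -a [ 0.06   -0.616  -0.7855] [ 0.0622 -0.6125 -0.788 ] y [-0.9951 -0.0984  0.0012]
torque tool [-0.026 -0.27   0.218] force tool [-7.81  0.32 -0.82]
```

View pics/d_wrist.png

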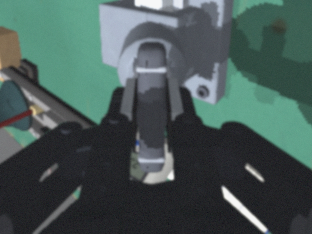

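```bash
python3 - <<'E'
from h import *
p,Rt,s=toolpose(); pose=np.r_[s["eef_pos"],s["tcp_rot"]]
fx,fy,z,a=setfix(5.8)
img=cv2.imread("pics/d_wrist.png"); cv2.imwrite("pics/d_c.png",cv2.resize(img[25:190,90:220],None,fx=4,fy=4,interpolation=cv2.INTER_CUBIC))
# intersect rays with plane through grip point +8a  normal tool x
g=p-Rt[:,0]*(18.7-0+8)
for row in (220,310):
    o,d=wray(pose,252,row); n=Rt[:,0]; q=o+d*((g-o)@n)/(d@n); print(row,(Rt.T@(q-p)).round(1))
E
```

```text
220 [-26.7  27.   -0.2]
310 [-26.7 -24.4  -0.1]
```

View pics/d_c.png

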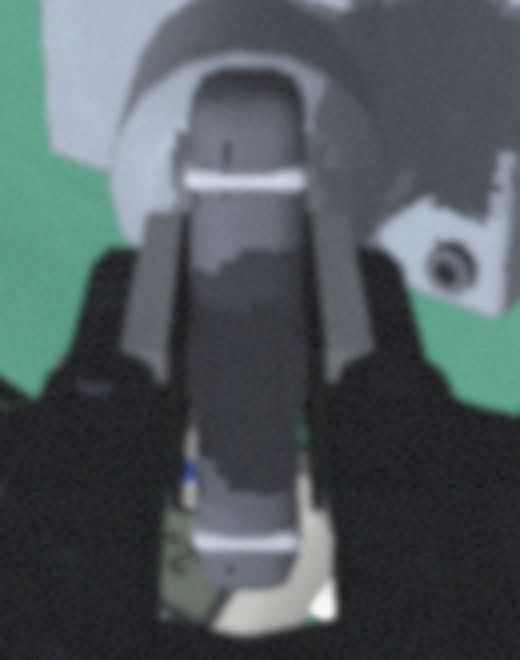

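Emit:
step_arm --pt "0 0 0 -0.001 0.012 0.016 5" --pt "0 0 0 -0.002 0.024 0.032 5" --pt "0 0 0 -0.004 0.037 0.047 5" --pt "0 0 0 -0.005 0.049 0.063 5" --pt "0 0 0 -0.006 0.061 0.079 5" --pt "0 0 0 -0.006 0.061 0.079 5" --pt "0 0 0 -0.006 0.061 0.079 5" --pt "0 0 0 -0.006 0.061 0.079 5" --force 60

```text
clock: 5.3
eef_pos: [678.7, -175.0, 121.0]
tcp_rot: [3.041, 0.903, -1.472]
contact_force: [-2.0, 3.1, 2.2]
opening: 0.174
```

```bash
cat > st.py <<'E'
from h import *
p,Rt,s=toolpose(); fx,fy,z,a=setfix(5.8)
print(s["clock"],s["qpos"].round(3),p.round(1),"F",s["contact_force"].round(1),"open",round(s["opening"]*85.4,1))
print("torque tool",(Rt.T@s["wrist_torque"]).round(3),"force tool",(Rt.T@s["contact_force"]).round(2), "world T",s["wrist_torque"].round(2))
print("angle of tool about a:",np.arctan2(-Rt[:,1]@np.cross(a,fy),-Rt[:,1]@fy).round(4), "tilt",np.arccos(-Rt[:,0]@a).round(4))
E
python3 st.py
```

```text
5.3 [ 0.052  0.61   1.68  -0.824  1.002 -1.203] [ 678.7 -175.   121. ] F [-2.   3.1  2.2] open 14.8
torque tool [ 0.019 -0.35   0.143] force tool [-3.79  1.59  1.39] world T [ 0.32  0.16 -0.12]
angle of tool about a: 0.0985 tilt 0.0045
```

```bash
python3 - <<'E'
from h import *
p,d=vision.grab_frame("wrist"); p=p[150:,100:412,::-1]
cv2.imwrite("pics/e_c.png",cv2.resize(p[25:190,90:220],None,fx=4,fy=4,interpolation=cv2.INTER_CUBIC))
E
```

```text
(no output)
```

View pics/e_c.png

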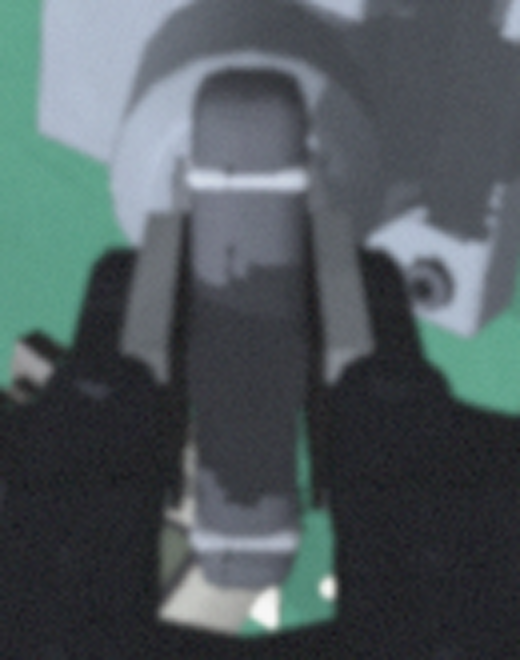

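Emit:
step_arm --pt "0 0 0 -0.009 0.092 0.118 5" --pt "0 0 0 -0.019 0.19 0.243 5" --pt "0 0 0 -0.028 0.288 0.368 5" --pt "0 0 0 -0.038 0.386 0.493 5" --pt "0 0 0 -0.047 0.484 0.618 5" --pt "0 0 0 -0.057 0.581 0.743 5" --pt "0 0 0 -0.066 0.679 0.868 5" --pt "0 0 0 -0.073 0.752 0.961 5"

```text
clock: 6.35
eef_pos: [678.4, -174.8, 120.7]
tcp_rot: [1.814, 0.906, -1.473]
contact_force: [-3.2, 4.8, 3.9]
opening: 0.174
```

```bash
python3 st.py
```

```text
6.35 [ 0.052  0.609  1.68  -0.822  1.001 -2.431] [ 678.4 -174.8  120.7] F [-3.2  4.8  3.9] open 14.9
torque tool [ 0.149 -0.446 -0.463] force tool [-6.22 -0.91  2.98] world T [ 0.54  0.21 -0.32]
angle of tool about a: 1.3253 tilt 0.0028
```

Emit:
step_arm --pt "0 0 0 -0.001 0.012 0.016 5" --pt "0 0 0 -0.002 0.025 0.031 5" --pt "0 0 0 -0.003 0.037 0.047 5" --pt "0 0 0 -0.004 0.049 0.063 5" --pt "0 0 0 -0.005 0.062 0.079 5" --pt "0 0 0 -0.006 0.07 0.089 5" --pt "0 0 0 -0.006 0.07 0.089 5" --pt "0 0 0 -0.006 0.07 0.089 5"

```text
clock: 7.35
eef_pos: [678.3, -174.7, 120.7]
tcp_rot: [1.7, 0.906, -1.474]
contact_force: [-2.4, 4.3, 3.4]
opening: 0.176
```

```bash
python3 st.py;  python3 - <<'E'
from h import *
p,d=vision.grab_frame("wrist"); p=p[150:,100:412,::-1]
cv2.imwrite("pics/f_c.png",cv2.resize(p[25:190,90:220],None,fx=4,fy=4,interpolation=cv2.INTER_CUBIC))
E
```

```text
7.35 [ 0.052  0.609  1.68  -0.82   1.001 -2.546] [ 678.3 -174.7  120.7] F [-2.4  4.3  3.4] open 15.0
torque tool [ 0.194 -0.332 -0.436] force tool [-5.46 -1.22  2.13] world T [ 0.46  0.14 -0.32]
angle of tool about a: 1.4386 tilt 0.0027
```

View pics/f_c.png

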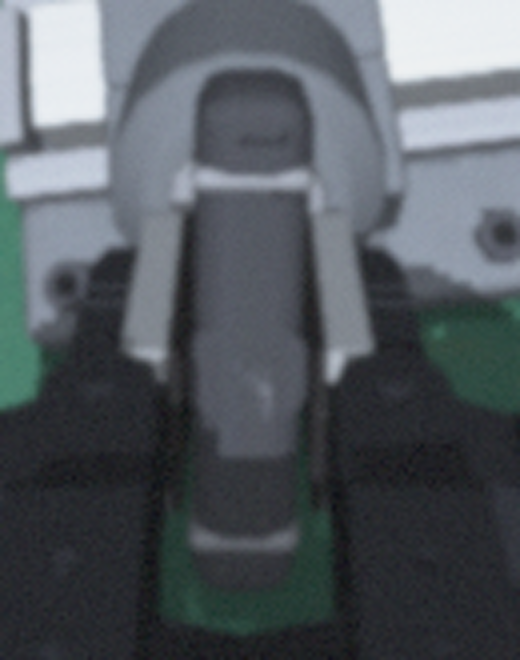

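Emit:
step_arm --pt "0 0 0 -0.001 0.012 0.016 5" --pt "0 0 0 -0.002 0.025 0.031 5" --pt "0 0 0 -0.003 0.037 0.047 5" --pt "0 0 0 -0.004 0.049 0.063 5" --pt "0 0 0 -0.004 0.049 0.063 5" --pt "0 0 0 -0.004 0.049 0.063 5" --pt "0 0 0 -0.004 0.049 0.063 5" --pt "0 0 0 -0.004 0.049 0.063 5"

```text
clock: 8.4
eef_pos: [678.3, -174.1, 120.1]
tcp_rot: [1.619, 0.908, -1.473]
contact_force: [-1.6, 7.1, 1.3]
opening: 0.176
```

```bash
python3 st.py;  python3 - <<'E'
from h import *
p,d=vision.grab_frame("wrist"); p=p[150:,100:412,::-1]
cv2.imwrite("pics/g_c.png",cv2.resize(p[25:190,90:220],None,fx=4,fy=4,interpolation=cv2.INTER_CUBIC))
E
```

```text
8.4 [ 0.052  0.609  1.68  -0.819  1.    -2.628] [ 678.3 -174.1  120.1] F [-1.6  7.1  1.3] open 15.0
torque tool [ 0.02  -0.303 -1.039] force tool [-5.44 -4.85  1.16] world T [ 1.03  0.29 -0.17]
angle of tool about a: 1.5202 tilt 0.0022
```

View pics/g_c.png

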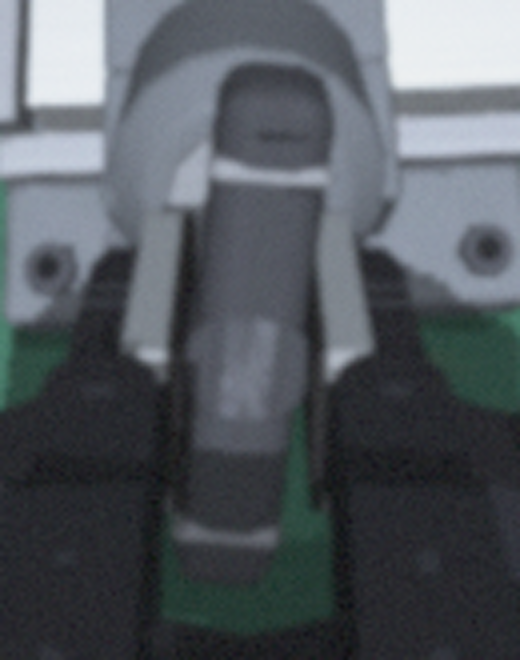

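Emit:
step_arm --pt "0 0 0 0 0 0 60" --pt "0 0 0 0 0 0 60" --pt "0 0 0 0 0 0 60" --pt "-1 9 12 0 0 0 60" --pt "-2 25 32 0 0 0 60" --pt "-4 40 51 0 0 0 60" --pt "-6 58 75 0 0 0 60" --pt "-8 77 99 0 0 0 60"

```text
clock: 9.45
eef_pos: [670.1, -95.9, 220.9]
tcp_rot: [1.62, 0.908, -1.472]
contact_force: [1.1, 0.2, -0.2]
opening: 0.704
```

```bash
python3 st.py;  python3 - <<'E'
from h import *
s=r.sense(); np.save("pics/h_pose.npy",np.r_[s["eef_pos"],s["tcp_rot"]])
p,d=vision.grab_frame("wrist"); cv2.imwrite("pics/h_w.png",p[:,:,::-1])
fx,fy,z,a=setfix(5.8)
for sg in (1,-1):
    X=-z; Y=-sg*fy; T=np.c_[X,Y,np.cross(X,Y)]; print(sg,turn_to(T).round(3))
M=np.array([618.5,-245,24.]); G=M-40*fy; print("grip xy",G, toolpose()[0])
E
```

```text
9.45 [ 0.171  0.487  1.626 -0.721  1.193 -2.688] [670.1 -95.9 220.9] F [ 1.1  0.2 -0.2] open 60.1
torque tool [-0.009  0.048 -0.368] force tool [ 0.14 -0.24 -1.09] world T [ 0.37 -0.01  0.05]
angle of tool about a: 1.5201 tilt 0.0016
1 [ 0.578 -0.443 -1.459]
-1 [0.449 0.586 1.557]
grip xy [ 578.70477165 -249.04225189   24.        ] [671.66999158 -93.73392116 224.26734846]
```

View pics/h_w.png

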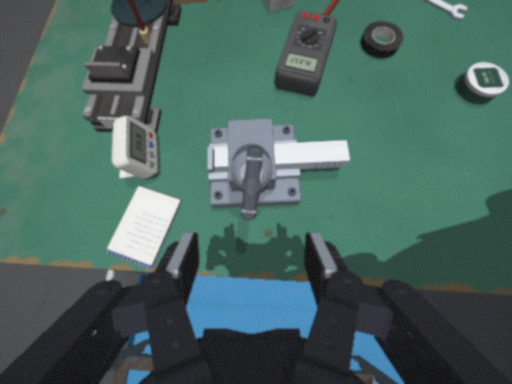

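Emit:
step_arm --pt "-8 -10 2 0.064 -0.049 -0.161 60" --pt "-20 -28 3 0.127 -0.097 -0.32 60" --pt "-33 -48 3 0.191 -0.146 -0.481 60" --pt "-46 -70 0 0.254 -0.195 -0.642 60" --pt "-59 -92 -5 0.318 -0.244 -0.802 60" --pt "-72 -114 -10 0.381 -0.292 -0.963 60" --pt "-83 -135 -17 0.445 -0.341 -1.123 60" --pt "-93 -155 -24 0.508 -0.39 -1.284 60"

```text
clock: 10.5
eef_pos: [578.7, -249.2, 200.9]
tcp_rot: [2.32, 1.486, -2.122]
contact_force: [-0.9, -0.3, -0.4]
opening: 0.702
```

```bash
python3 st.py;  python3 - <<'E'
from h import *
s=r.sense(); np.save("pics/i_pose.npy",np.r_[s["eef_pos"],s["tcp_rot"]])
p,d=vision.grab_frame("wrist"); cv2.imwrite("pics/i_w.png",p[:,:,::-1])
fx,fy,z,a=setfix(5.8)
for sg in (1,):
    X=-z; Y=-sg*fy; T=np.c_[X,Y,np.cross(X,Y)]; print(sg,turn_to(T).round(3))
print(toolpose()[0])
E
```

```text
10.5 [-0.364  0.398  1.641 -0.093  1.12  -2.165] [ 578.7 -249.2  200.9] F [-0.9 -0.3 -0.4] open 59.9
torque tool [ 0.049 -0.03  -0.036] force tool [ 0.49  0.95 -0.02] world T [ 0.04 -0.03 -0.05]
angle of tool about a: 0.171 tilt 0.5976
1 [ 0.067 -0.051 -0.161]
[ 576.66166966 -252.09897624  200.19793322]
```

View pics/i_w.png

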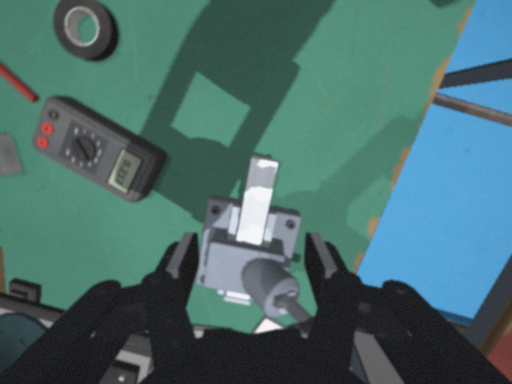

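```bash
python3 - <<'E'
from h import *
pose=np.load("pics/i_pose.npy")
p=cv2.imread("pics/i_w.png"); x0,y0=190,140
sub=cv2.resize(p[y0:y0+130,x0:x0+130],None,fx=5,fy=5,interpolation=cv2.INTER_CUBIC); cv2.imwrite("pics/i_c.png",sub)
hsv=cv2.cvtColor(sub,cv2.COLOR_BGR2HSV)
m=((sub.min(-1)>185)).astype(np.uint8)
c,_=cv2.findContours(m,cv2.RETR_EXTERNAL,cv2.CHAIN_APPROX_NONE); c=max(c,key=cv2.contourArea)[:,0]
pts=np.array([onz(wray(pose,(u+.5)/5-.5+x0,(v+.5)/5-.5+y0),48.) for u,v in c])
rect=cv2.minAreaRect(pts[:,:2].astype(np.float32)); print(rect,cv2.boxPoints(rect).round(1).tolist())
cv2.imwrite("pics/i_m.png",m*255)
E
```

```text
((619.6685180664062, -244.8262176513672), (71.64215087890625, 30.72740936279297), 5.186601161956787) [[582.5999755859375, -232.8000030517578], [585.4000244140625, -263.3999938964844], [656.7000122070312, -256.8999938964844], [654.0, -226.3000030517578]]
```

View pics/i_c.png

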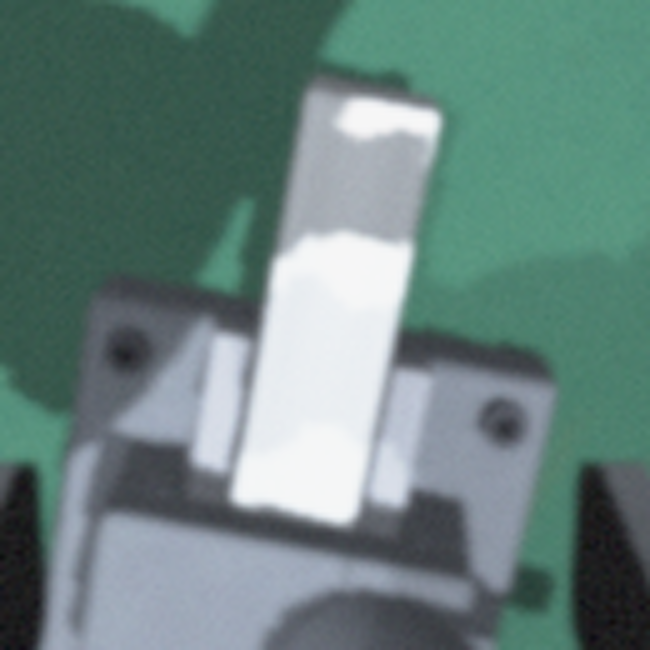

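View pics/i_m.png

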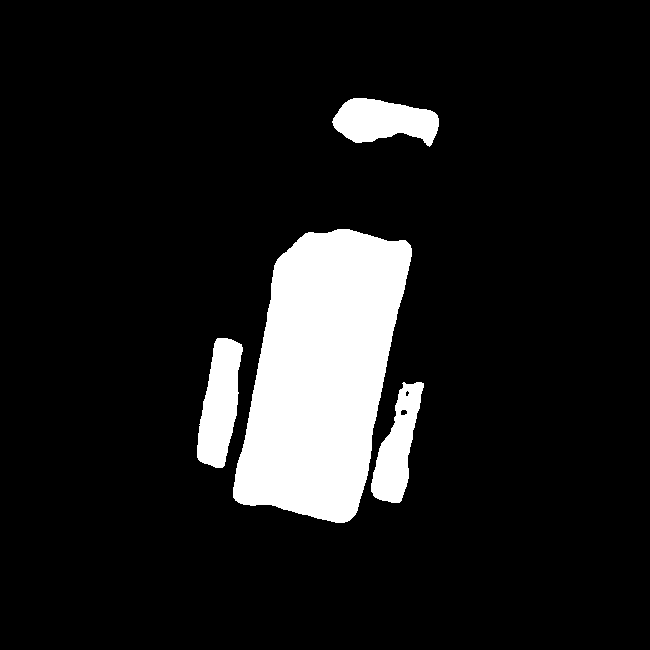

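```bash
python3 - <<'E'
from h import *
pose=np.load("pics/i_pose.npy"); C=lambda x,y:onz(wray(pose,x/5-.4+190,y/5-.4+140),48.)
A=C(310,85);B=C(441,107);D=C(235,500);E=C(357,522)
print(A.round(1),B.round(1),D.round(1),E.round(1))
print(np.degrees(np.arctan2(*(D-A)[[1,0]])),np.degrees(np.arctan2(*(E-B)[[1,0]])), np.degrees(np.arctan2((B-A)[0],(B-A)[1])))
end=(A+B)/2; fx,fy,z,a=setfix(5.8); print("end",end,"grip 25 in",end+25*fy)
p,_,s=toolpose(); print((end+25*fy-p).round(1))
E
```

```text
[ 555.1 -265.5   48. ] [ 551.7 -236.5   48. ] [ 656.  -255.8   48. ] [ 652.9 -226.4   48. ]
5.4822462551102955 5.743164117298743 -6.577576712330503
end [ 553.39906329 -251.01376977   48.        ] grip 25 in [ 578.27108101 -248.48736234   48.        ]
[   1.6    3.6 -152.2]
```

Emit:
step_arm --pt "0.5 1 -28 0.03 -0.02 -0.06 60" --pt "1 2.5 -58 0.05 -0.04 -0.12 60" --pt "1.5 3.5 -88 0.067 -0.051 -0.161 60" --pt "1.5 3.5 -112 0.067 -0.051 -0.161 60" --pt "1.5 3.5 -134 0.067 -0.051 -0.161 60" --pt "1.5 3.5 -154 0.067 -0.051 -0.161 60" --pt "1.5 3.5 -174 0.067 -0.051 -0.161 60" --pt "1.5 3.5 -174 0.067 -0.051 -0.161 60"

```text
clock: 11.55
eef_pos: [583.8, -257.3, 30.6]
tcp_rot: [-2.477, 1.553, -0.803]
contact_force: [-5.0, -33.2, 24.9]
opening: 0.698
```

```bash
python3 st.py;  python3 - <<'E'
from h import *
fx,fy,z,a=setfix(5.7)
T=np.c_[-z,-fy,np.cross(-z,-fy)]; print(turn_to(T).round(4))
p,d=vision.grab_frame("wrist"); cv2.imwrite("pics/j_w.png",p[:,:,::-1]); print(toolpose()[0])
E
```

```text
11.55 [-0.414  0.602  1.748 -0.01   0.775 -2.081] [ 583.8 -257.3   30.6] F [ -5.  -33.2  24.9] open 59.6
torque tool [-0.321  4.36   1.061] force tool [-24.5    8.15 -32.83] world T [-4.45  0.61  0.26]
angle of tool about a: -0.005 tilt 0.649
[ 0.0131  0.0126 -0.0041]
[ 583.65988092 -257.02617264   30.94519546]
```

View pics/j_w.png

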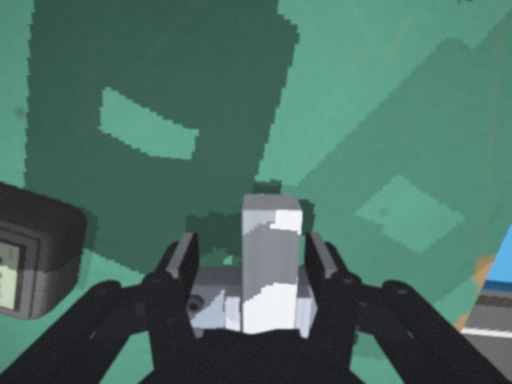

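```bash
python3 - <<'E'
from h import *
p,d=vision.grab_frame("scene"); cv2.imwrite("pics/k_s.png",cv2.resize(p[130:260,260:400,::-1],None,fx=5,fy=5,interpolation=cv2.INTER_CUBIC))
E
python3 st.py
```

```text
11.65 [-0.414  0.601  1.748 -0.009  0.776 -2.081] [ 583.5 -256.9   31.2] F [ -3.9 -33.6  24.5] open 60.0
torque tool [-0.259  4.242  1.073] force tool [-24.16   7.09 -33.36] world T [-4.33  0.63  0.2 ]
angle of tool about a: -0.0053 tilt 0.6498
```

View pics/k_s.png

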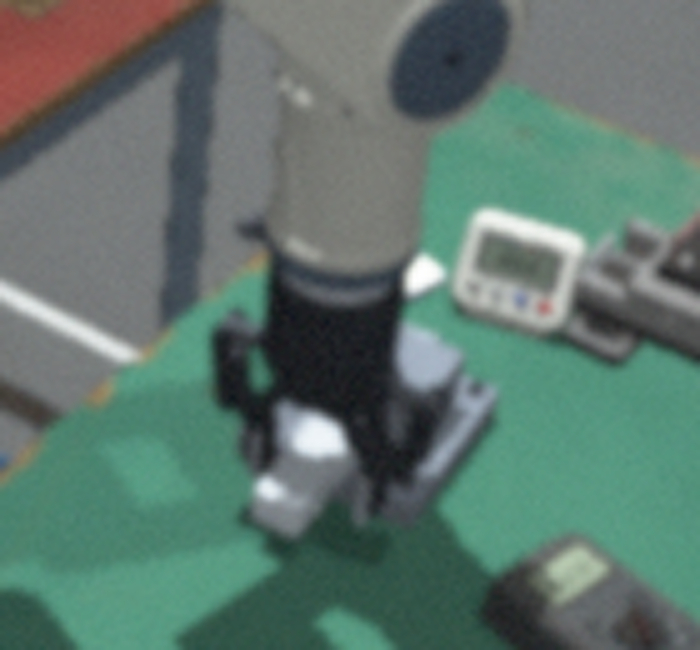

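```bash
python3 - <<'E'
from h import *
p,Rt,s=toolpose(); pose=np.r_[p,s["tcp_rot"]]
print(Rt.round(3).tolist())
print("proj tcp, +-30z",wproj(pose,np.array([p,p+30*Rt[:,2],p-30*Rt[:,2],p+30*Rt[:,2]-10*Rt[:,0],p-30*Rt[:,2]-10*Rt[:,0],p+44*Rt[:,2],p-44*Rt[:,2]])).round(1))
img=cv2.imread("pics/j_w.png"); cv2.imwrite("pics/j_c.png",cv2.resize(img[180:345,170:335],None,fx=4,fy=4,interpolation=cv2.INTER_CUBIC))
for c in [(243,209),(300,208),(247,196),(297,196)]: print([onz(wray(pose,*c),z).round(1).tolist() for z in (48,24,53)])
E
```

```text
[[0.012, -0.995, -0.103], [-0.012, -0.103, 0.995], [-1.0, -0.011, -0.014]]
proj tcp, +-30z [[252.6 242.1]
 [304.  242.1]
 [201.3 242.1]
 [307.2 251.3]
 [198.2 251.3]
 [327.9 242.1]
 [177.4 242. ]]
[[555.7, -264.4, 48.0], [566.4, -264.5, 24.0], [553.5, -264.4, 53.0]]
[[552.2, -236.6, 48.0], [562.1, -231.3, 24.0], [550.1, -237.7, 53.0]]
[[548.7, -263.1, 48.0], [558.0, -262.9, 24.0], [546.8, -263.2, 53.0]]
[[546.1, -239.1, 48.0], [554.8, -234.2, 24.0], [544.3, -240.1, 53.0]]
```

View pics/j_c.png

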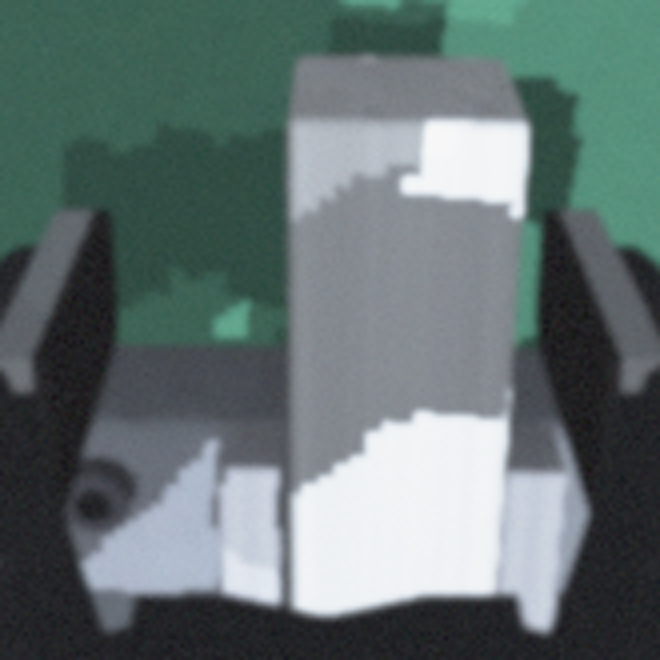

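```bash
python3 - <<'E'
from h import *
p,d=vision.grab_frame("scene"); cv2.imwrite("pics/l_s.png",cv2.resize(p[:,:,::-1],None,fx=1.5,fy=1.5)); np.save("pics/l_sd.npy",d)
p,d=vision.grab_frame("top"); cv2.imwrite("pics/l_t.png",cv2.resize(p[100:300,180:420,::-1],None,fx=3,fy=3)); np.save("pics/l_td.npy",d)
s=r.sense(); print(s["joint_efforts"].round(2),s["qvel"].round(3),s["contact_force"])
E
```

```text
[ 20.26 -50.2  -10.76   6.97   2.75   0.25] [ 0.002 -0.002  0.001  0.    -0.001 -0.001] [ -4.84247674 -33.97734657  24.61800875]
```

View pics/l_s.png

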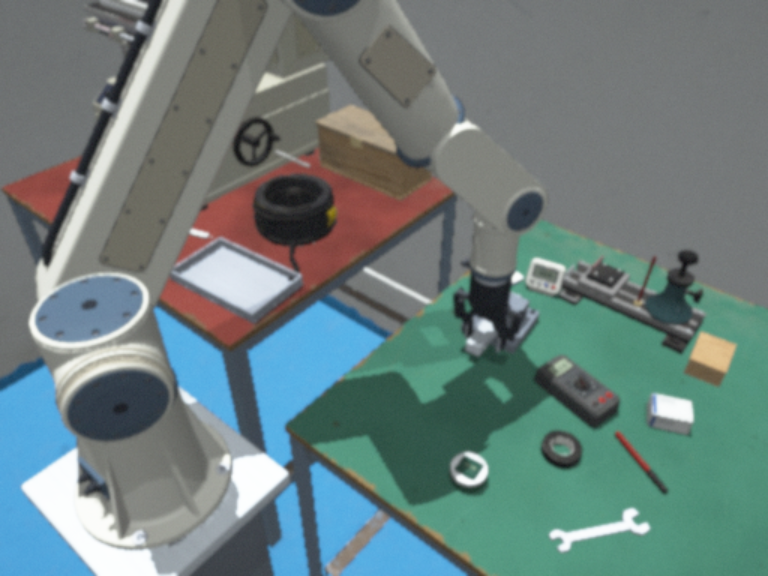

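View pics/l_t.png

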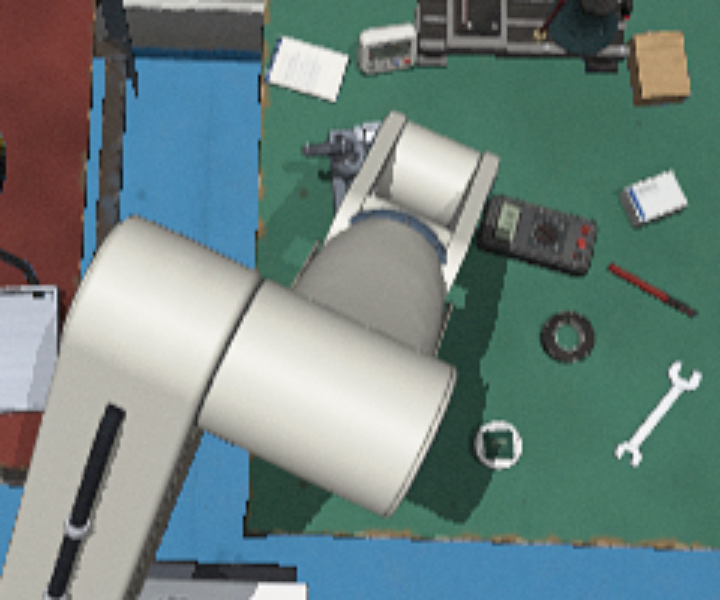

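```bash
python3 - <<'E'
from h import *
C=cloud("scene",np.load("pics/l_sd.npy")); D=cloud("top",np.load("pics/l_td.npy"))
reg=C[100:260,280:400].reshape(-1,3)
for z0 in range(20,400,20):
    m=(reg[:,2]>=z0)&(reg[:,2]<z0+20)&(reg[:,0]<720)&(reg[:,0]>500)
    q=reg[m]
    if len(q): print(z0,len(q),"x",q[:,0].min().round(),q[:,0].max().round(),"y",q[:,1].min().round(),q[:,1].max().round())
print("top")
reg=D[130:175,275:350].reshape(-1,3)
for z0 in range(60,480,20):
    m=(reg[:,2]>=z0)&(reg[:,2]<z0+20); q=reg[m]
    if len(q): print(z0,len(q),"x",q[:,0].min().round(),q[:,0].max().round(),"y",q[:,1].min().round(),q[:,1].max().round())
H=np.array([678,-164,135.]); fx,fy,z,a=setfix(5.7); L=np.cross(fy,a); print(L)
print(proj("top",np.array([H+36*L,H-36*L,H])))
E
```

```text
20 739 x 551.0 720.0 y -484.0 -187.0
40 436 x 551.0 717.0 y -483.0 -217.0
60 169 x 566.0 716.0 y -304.0 -216.0
80 152 x 563.0 602.0 y -321.0 -197.0
100 190 x 562.0 676.0 y -324.0 -135.0
120 293 x 561.0 679.0 y -326.0 -136.0
140 100 x 549.0 601.0 y -324.0 -195.0
160 145 x 542.0 596.0 y -295.0 -231.0
180 167 x 541.0 597.0 y -294.0 -227.0
200 138 x 542.0 599.0 y -295.0 -228.0
220 190 x 539.0 595.0 y -298.0 -220.0
240 200 x 538.0 605.0 y -295.0 -225.0
260 192 x 541.0 596.0 y -295.0 -227.0
280 202 x 539.0 591.0 y -295.0 -223.0
300 167 x 539.0 586.0 y -294.0 -225.0
320 173 x 525.0 587.0 y -322.0 -217.0
340 165 x 511.0 594.0 y -327.0 -291.0
360 256 x 500.0 600.0 y -329.0 -285.0
380 273 x 501.0 597.0 y -329.0 -285.0
top
60 9 x 649.0 711.0 y -238.0 -196.0
80 20 x 654.0 697.0 y -216.0 -175.0
100 66 x 655.0 700.0 y -215.0 -139.0
120 27 x 667.0 683.0 y -184.0 -135.0
140 36 x 664.0 680.0 y -192.0 -152.0
160 11 x 667.0 678.0 y -191.0 -170.0
320 1 x 581.0 581.0 y -207.0 -207.0
340 4 x 563.0 622.0 y -224.0 -199.0
360 31 x 526.0 636.0 y -298.0 -200.0
380 143 x 522.0 639.0 y -321.0 -182.0
400 618 x 523.0 634.0 y -323.0 -184.0
420 124 x 513.0 618.0 y -316.0 -196.0
440 61 x 517.0 598.0 y -306.0 -186.0
460 58 x 506.0 580.0 y -297.0 -180.0
[ 0.07826503 -0.78411449  0.61566148]
[[297.15886809 146.83598836]
 [281.05794998 151.25703781]
 [289.00615366 149.07459074]]
```

Emit:
step_arm --pt "0 0 5 0 0 0 60" --pt "0 0 10 0 0 0 60" --pt "0 0 15 0 0 0 60" --pt "0 0 20 0 0 0 60" --pt "0 0 25 0 0 0 60" --pt "0 0 30 0 0 0 60" --pt "0 0 35 0 0 0 60" --pt "0 0 35 0 0 0 60"

```text
clock: 12.75
eef_pos: [583.8, -256.9, 66.9]
tcp_rot: [-2.433, 1.553, -0.759]
contact_force: [0.4, -0.2, -0.2]
opening: 0.705
```

```bash
python3 st.py;python3 - <<'E'
from h import *
p,d=vision.grab_frame("wrist"); cv2.imwrite("pics/m_w.png",p[:,:,::-1])
E
python3 st.py
```

```text
12.75 [-0.414  0.551  1.736 -0.008  0.838 -2.082] [ 583.8 -256.9   66.9] F [ 0.4 -0.2 -0.2] open 60.2
torque tool [-0.016 -0.067 -0.005] force tool [ 0.24 -0.41 -0.29] world T [0.07 0.   0.02]
angle of tool about a: -0.0058 tilt 0.6495
12.8 [-0.414  0.551  1.736 -0.008  0.838 -2.082] [ 583.6 -256.8   66.6] F [-0.4  0.7  0.9] open 59.7
torque tool [-0.015  0.006  0.057] force tool [-0.93  0.35  0.75] world T [-0.01  0.06  0.01]
angle of tool about a: -0.0056 tilt 0.6497
```

View pics/m_w.png

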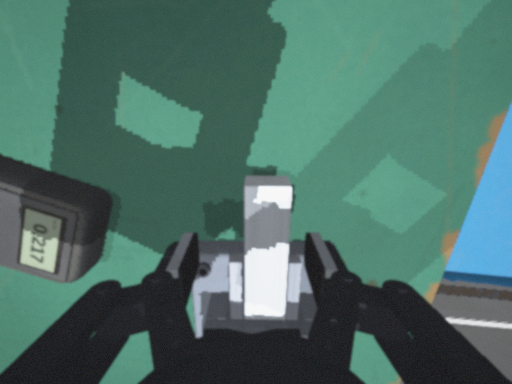

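Emit:
step_arm --pt "-3 4 0 0.006 0.006 0 60" --pt "-5.5 8 0 0.013 0.012 0 60" --pt "-5.5 8 -4 0.013 0.012 0 60" --pt "-5.5 8 -8 0.013 0.012 0 60" --pt "-5.5 8 -12 0.013 0.012 0 60" --pt "-5.5 8 -16 0.013 0.012 0 60" --pt "-5.5 8 -20 0.013 0.012 0 60" --pt "-5.5 8 -20 0.013 0.012 0 60"

```text
clock: 13.8
eef_pos: [578.0, -248.8, 46.2]
tcp_rot: [-0.604, 1.57, 1.07]
contact_force: [0.3, 0.5, -0.1]
opening: 0.699
```

```bash
python3 st.py;python3 - <<'E'
from h import *
p,d=vision.grab_frame("wrist"); cv2.imwrite("pics/n_w.png",p[:,:,::-1])
E
python3 st.py
```

```text
13.8 [-4.090e-01  5.760e-01  1.750e+00  1.000e-03  8.150e-01 -2.084e+00] [ 578.  -248.8   46.2] F [ 0.3  0.5 -0.1] open 59.7
torque tool [-0.063  0.     0.009] force tool [ 0.13 -0.31  0.45] world T [-0.    0.01  0.06]
angle of tool about a: 0.0011 tilt 0.6639
13.85 [-4.090e-01  5.760e-01  1.750e+00  1.000e-03  8.150e-01 -2.084e+00] [ 578.1 -248.8   46.4] F [ 0.5 -0.2  0.2] open 60.2
torque tool [ 0.017 -0.004  0.02 ] force tool [-0.19 -0.46 -0.25] world T [ 0.    0.02 -0.02]
angle of tool about a: 0.001 tilt 0.6639
```

View pics/n_w.png

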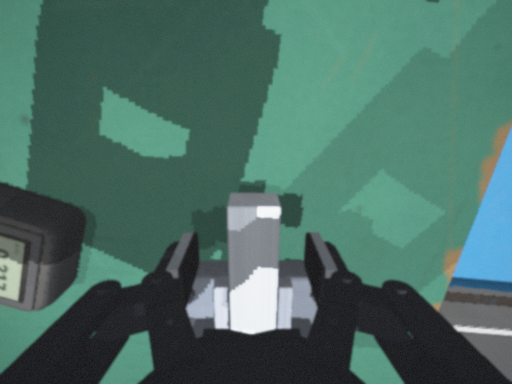

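Emit:
step_arm --pt "0 0.5 -1 0 0 0 52" --pt "0 1 -3 0 0 0 52" --pt "0 1 -5 0 0 0 52" --pt "0 1 -7 0 0 0 52" --pt "0 1 -8 0 0 0 52" --pt "0 1 -9 0 0 0 52" --pt "0 1 -10 0 0 0 52" --pt "0 1 -10 0 0 0 52"

```text
clock: 14.85
eef_pos: [578.0, -247.8, 36.3]
tcp_rot: [-0.696, 1.57, 0.977]
contact_force: [-0.2, -0.0, -0.4]
opening: 0.612
```

```bash
python3 st.py
```

```text
14.85 [-4.080e-01  5.900e-01  1.754e+00  1.000e-03  7.970e-01 -2.083e+00] [ 578.  -247.8   36.3] F [-0.2 -0.  -0.4] open 52.3
torque tool [-0.018  0.015 -0.053] force tool [0.38 0.16 0.01] world T [-0.01 -0.05  0.02]
angle of tool about a: 0.0011 tilt 0.6639
```

Emit:
step_arm --pt "0 0 -1 0 0 0 52" --pt "0 0 -2 0 0 0 52" --pt "0 0 -4 0 0 0 52" --pt "0 0 -6 0 0 0 52" --pt "0 0 -7 0 0 0 52" --pt "0 0 -8 0 0 0 52" --pt "0 0 -10 0 0 0 52" --pt "0 0 -10 0 0 0 52"

```text
clock: 15.85
eef_pos: [578.3, -248.5, 26.6]
tcp_rot: [-1.743, 1.57, -0.069]
contact_force: [-0.3, -4.0, 3.2]
opening: 0.608
```

```bash
python3 st.py
```

```text
15.85 [-4.080e-01  6.040e-01  1.757e+00  1.000e-03  7.800e-01 -2.083e+00] [ 578.3 -248.5   26.6] F [-0.3 -4.   3.2] open 51.9
torque tool [-0.083  0.196  0.102] force tool [-3.22  0.7  -3.93] world T [-0.21  0.08  0.08]
angle of tool about a: 0.0008 tilt 0.663
```

Emit:
step_arm --pt "0 0 2 0 0 0 52" --pt "0 0 3 0 0 0 40" --pt "0 0 3 0 0 0 20" --pt "0 0 3 0 0 0 20" --pt "0 0 3 0 0 0 20" --pt "0 0 3 0 0 0 20" --pt "0 0 3 0 0 0 20" --pt "0 0 3 0 0 0 20" --force 80

```text
clock: 16.85
eef_pos: [578.2, -248.2, 29.8]
tcp_rot: [-1.526, 1.57, 0.148]
contact_force: [-2.2, 2.1, 5.1]
opening: 0.329
```

```bash
python3 st.py;python3 - <<'E'
from h import *
p,d=vision.grab_frame("wrist"); cv2.imwrite("pics/o_w.png",p[:,:,::-1])
E
```

```text
16.85 [-4.080e-01  5.990e-01  1.756e+00  1.000e-03  7.850e-01 -2.083e+00] [ 578.2 -248.2   29.8] F [-2.2  2.1  5.1] open 28.1
torque tool [-0.066 -0.263  0.122] force tool [-5.08  1.99  2.34] world T [0.25 0.15 0.07]
angle of tool about a: 0.0008 tilt 0.6633
```

View pics/o_w.png

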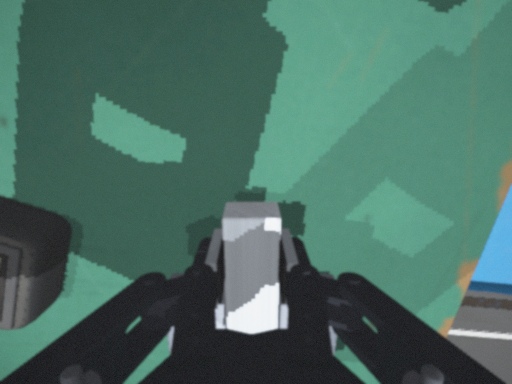

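Emit:
step_arm --pt "-3 -0.3 0 0 0 0 20" --pt "-8 -0.8 0 0 0 0 20" --pt "-14 -1.4 0 0 0 0 20" --pt "-20 -2 0 0 0 0 20" --pt "-26 -2.6 0 0 0 0 20" --pt "-32 -3.2 0 0 0 0 20" --pt "-38 -3.8 0 0 0 0 20" --pt "-40 -4 0 0 0 0 20" --force 80

```text
clock: 17.9
eef_pos: [537.7, -252.3, 29.8]
tcp_rot: [-1.296, 1.57, 0.378]
contact_force: [0.9, -0.0, -0.3]
opening: 0.33
```

```bash
python3 st.py;python3 - <<'E'
from h import *
p,d=vision.grab_frame("wrist"); cv2.imwrite("pics/p_w.png",p[:,:,::-1])
E
```

```text
17.9 [-4.420e-01  5.600e-01  1.837e+00  1.000e-03  7.450e-01 -2.116e+00] [ 537.7 -252.3   29.8] F [ 0.9 -0.  -0.3] open 28.2
torque tool [-0.014 -0.053 -0.321] force tool [ 0.3  -0.89 -0.13] world T [ 0.09 -0.31  0.01]
angle of tool about a: 0.0008 tilt 0.6634
```

View pics/p_w.png

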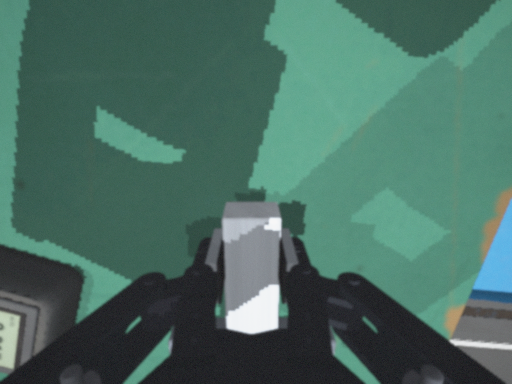

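Emit:
step_arm --pt "-10 -1 0 0 0 0 20" --pt "-22 -2.2 0 0 0 0 20" --pt "-34 -3.4 0 0 0 0 20" --pt "-47 -4.7 0 0 0 0 20" --pt "-60 -6 0 0 0 0 20" --pt "-73 -7.3 0 0 0 0 20" --pt "-86 -8.6 0 0 0 0 20" --pt "-95 -9.5 0 0 0 0 20" --force 100

```text
clock: 18.95
eef_pos: [441.2, -261.6, 29.6]
tcp_rot: [0.464, 1.57, 2.138]
contact_force: [0.9, -0.2, -2.3]
opening: 0.322
```

```bash
python3 st.py;python3 - <<'E'
from h import *
p,d=vision.grab_frame("wrist"); cv2.imwrite("pics/q_w.png",p[:,:,::-1])
p,d=vision.grab_frame("scene"); cv2.imwrite("pics/q_s.png",cv2.resize(p[130:260,240:400,::-1],None,fx=5,fy=5))
E
```

```text
18.95 [-5.380e-01  4.720e-01  2.014e+00  1.000e-03  6.560e-01 -2.213e+00] [ 441.2 -261.6   29.6] F [ 0.9 -0.2 -2.3] open 27.5
torque tool [ 0.023 -0.026  0.117] force tool [ 2.34 -0.87 -0.25] world T [ 0.01  0.12 -0.02]
angle of tool about a: 0.0015 tilt 0.6641
```

View pics/q_w.png

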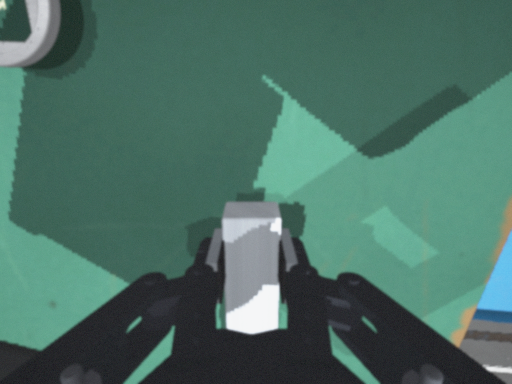

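View pics/q_s.png

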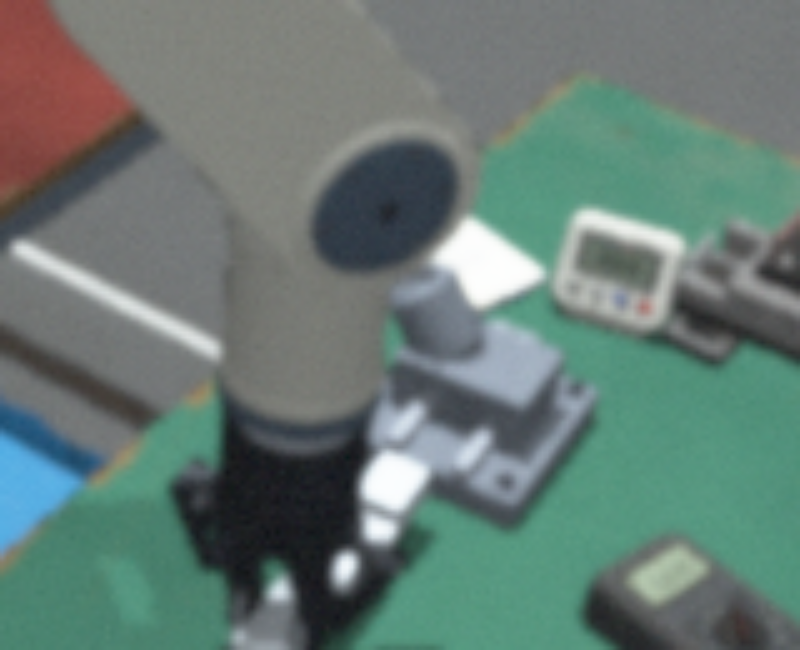

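Emit:
step_arm --pt "-2 0 8 0 0 0 20" --pt "-4 0 24 0 0 0 20" --pt "-6 0 44 0 0 0 20" --pt "-8 0 66 0 0 0 20" --pt "-8 0 90 0 0 0 20" --pt "-8 0 114 0 0 0 20" --pt "-8 0 136 0 0 0 20" --pt "-8 0 150 0 0 0 20" --force 100

```text
clock: 20.05
eef_pos: [433.8, -261.8, 181.7]
tcp_rot: [-1.882, 1.57, -0.209]
contact_force: [0.2, 0.4, -2.5]
opening: 0.319
```

```bash
python3 st.py; python3 - <<'E'
from h import *
s=cv2.imread("pics/a_scene.png"); cv2.imwrite("pics/tr_s.png",cv2.resize(s[145:225,100:215],None,fx=6,fy=6,interpolation=cv2.INTER_CUBIC))
P=[unproj("top",120+x/8-.4,185+y/8-.4,z=28.) for x,y in [(97,103),(635,83),(640,410),(98,440)]]
P=np.array(P); print(P.round(1)); print("c",P.mean(0)); 
for i in range(4):
    e=P[(i+1)%4]-P[i]; print(np.linalg.norm(e).round(1),np.degrees(np.arctan2(e[1],e[0])).round(2))
E
```

```text
20.05 [-5.460e-01  2.270e-01  1.933e+00  1.000e-03  9.810e-01 -2.220e+00] [ 433.8 -261.8  181.7] F [ 0.2  0.4 -2.5] open 27.2
torque tool [-0.06   0.044  0.072] force tool [ 2.54 -0.26  0.35] world T [-0.05  0.07  0.06]
angle of tool about a: 0.0004 tilt 0.6628
[[493.  433.1  28. ]
 [512.7 173.5  28. ]
 [354.5 161.1  28. ]
 [330.5 417.4  28. ]]
c [422.66845995 296.3099947   28.        ]
260.3 -85.67
158.7 -175.52
257.4 95.34
163.2 5.52
```

View pics/tr_s.png

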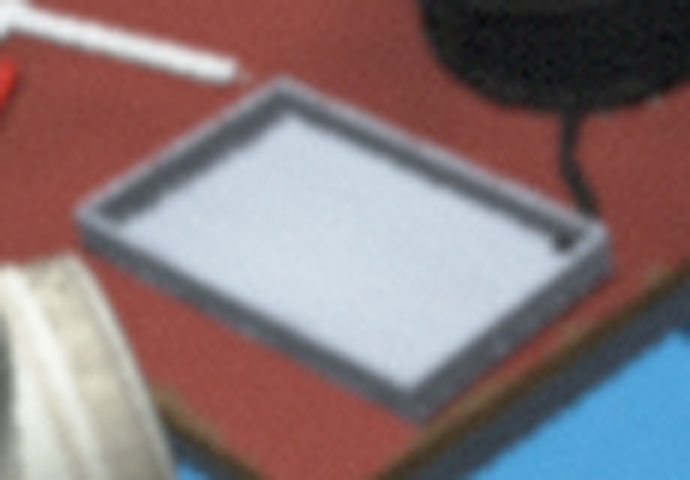

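```bash
python3 - <<'E'
from h import *
P=np.array([unproj("scene",100+x/6-.4,145+y/6-.4,z=28.) for x,y in [(78,213),(285,78),(608,235),(414,397)]])
print(P.round(1)); print("c",P.mean(0)); 
for i in range(4):
    e=P[(i+1)%4]-P[i]; print(np.linalg.norm(e).round(1),np.degrees(np.arctan2(e[1],e[0])).round(2))
az=np.radians(95.0); t=np.array([np.cos(az),np.sin(az),0])
c=np.array([422,296.5,0]); z=np.array([0,0,1.])
T=np.c_[-z,-t,np.cross(-z,-t)]; print("turn",turn_to(T).round(3), "grip",c-65*t)
p=toolpose()[0]; print(p,(c-65*t-p).round(1))
E
```

```text
[[335.6 416.3  28. ]
 [495.8 431.7  28. ]
 [512.6 172.9  28. ]
 [353.1 153.3  28. ]]
c [424.27859983 293.56514083  28.        ]
160.9 5.5
259.4 -86.29
160.7 -173.0
263.5 93.8
turn [-1.000e-03  1.000e-03  1.555e+00] grip [427.66512328 231.74734462   0.        ]
[ 433.75998211 -261.7952565   181.68495217] [  -6.1  493.5 -181.7]
```

Emit:
step_arm --pt "0 20 5 0 0 0.06 20" --pt "0 50 10 0 0 0.15 20" --pt "0 82 14 0 0 0.25 20" --pt "0 115 18 0 0 0.35 20" --pt "0 148 18 0 0 0.45 20" --pt "0 181 18 0 0 0.56 20" --pt "-1 214 18 0 0 0.67 20" --pt "-2 247 18 0 0 0.78 20" --force 100

```text
clock: 21.05
eef_pos: [430.7, -12.9, 199.4]
tcp_rot: [-1.056, 1.57, 1.404]
contact_force: [0.3, -0.8, -1.8]
opening: 0.324
```

```bash
python3 st.py; python3 - <<'E'
from h import *
az=np.radians(94.9); t=np.array([np.cos(az),np.sin(az),0])
c=np.array([423,295.5,0]); z=np.array([0,0,1.])
T=np.c_[-z,-t,np.cross(-z,-t)]; print("turn",turn_to(T).round(3), "grip",c-65*t)
p=toolpose()[0]; print(p,(c-65*t-p).round(1))
E
```

```text
21.05 [-3.400e-02  8.400e-02  2.062e+00  1.000e-03  9.960e-01 -2.494e+00] [430.7 -12.9 199.4] F [ 0.3 -0.8 -1.8] open 27.7
torque tool [-0.001  0.02   0.078] force tool [ 1.77  0.39 -0.76] world T [-0.07  0.03  0.  ]
angle of tool about a: 0.669 tilt 0.6642
turn [-0.001 -0.     0.768] grip [428.5521     230.73755575   0.        ]
[430.69297511 -12.89616583 199.42352285] [  -2.1  243.6 -199.4]
```

Emit:
step_arm --pt "0 32 0 0 0 0.1 20" --pt "0 65 0 0 0 0.21 20" --pt "-1 98 0 0 0 0.32 20" --pt "-1 131 0 0 0 0.43 20" --pt "-1 164 -5 0 0 0.54 20" --pt "-2 197 -20 0 0 0.64 20" --pt "-2 225 -40 0 0 0.72 20" --pt "-2 243 -60 0 0 0.768 20" --force 100

```text
clock: 22.05
eef_pos: [427.4, 231.8, 138.7]
tcp_rot: [-0.742, 1.569, 2.491]
contact_force: [-0.6, -0.6, -1.4]
opening: 0.32
```

```bash
python3 st.py; python3 - <<'E'
from h import *
s=r.sense(); pose=np.r_[s["eef_pos"],s["tcp_rot"]]; np.save("pics/r_pose.npy",pose)
p,d=vision.grab_frame("wrist"); cv2.imwrite("pics/r_w.png",p[:,:,::-1])
p,d=vision.grab_frame("scene"); cv2.imwrite("pics/r_s.png",cv2.resize(p[60:240,50:260,::-1],None,fx=3.5,fy=3.5))
az=np.radians(94.9); t=np.array([np.cos(az),np.sin(az),0])
c=np.array([423,295.5,0]); z=np.array([0,0,1.])
T=np.c_[-z,-t,np.cross(-z,-t)]; print("turn",turn_to(T).round(3), "grip",c-65*t)
p=toolpose()[0]; print(p,(c-65*t-p).round(1))
E
```

```text
22.05 [ 4.930e-01  2.580e-01  2.010e+00  2.000e-03  8.750e-01 -2.741e+00] [427.4 231.8 138.7] F [-0.6 -0.6 -1.4] open 27.3
torque tool [-0.052  0.034  0.111] force tool [1.45 0.56 0.62] world T [-0.11 -0.04  0.05]
angle of tool about a: 1.5582 tilt 0.6642
turn [ 0.001 -0.004 -0.005] grip [428.5521     230.73755575   0.        ]
[426.41255899 231.24058335 137.45779802] [   2.1   -0.5 -137.5]
```

View pics/r_w.png

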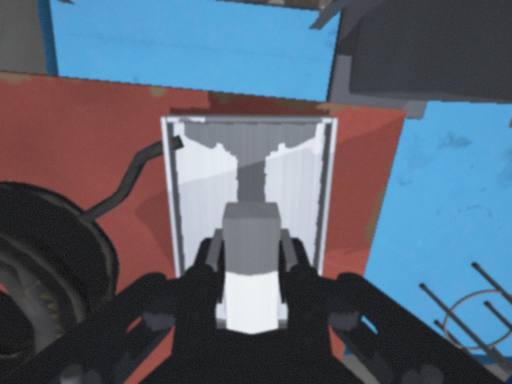

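View pics/r_s.png

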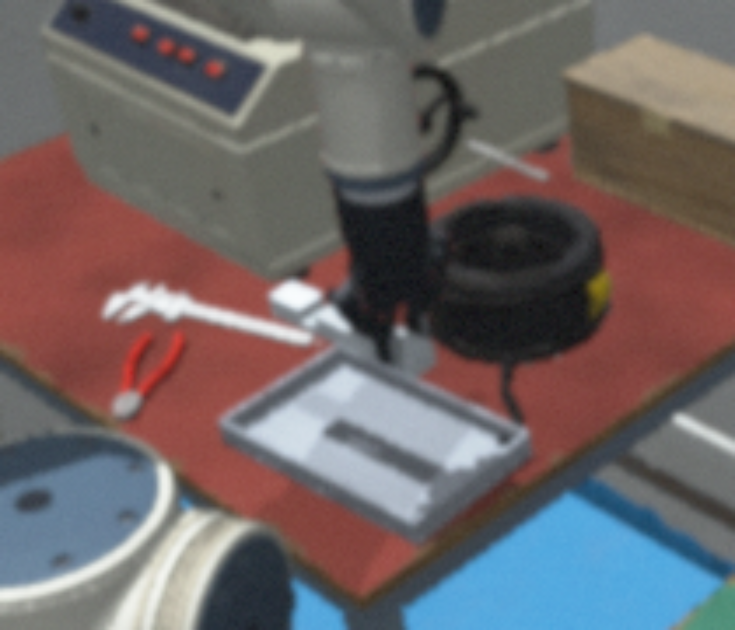

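Emit:
step_arm --pt "1 0 -15 0 0 0 20" --pt "2 0 -35 0 0 0 20" --pt "2 0 -55 0 0 0 20" --pt "2 0 -75 0 0 0 20" --pt "2 0 -92 0 0 0 20" --pt "2 0 -106 0 0 0 20" --pt "2 0 -115 0 0 0 20" --pt "2 0 -119 0 0 0 20" --force 100

```text
clock: 23.15
eef_pos: [428.3, 231.0, 18.0]
tcp_rot: [0.082, 1.566, -2.969]
contact_force: [-0.0, -1.8, -2.8]
opening: 0.326
```

```bash
python3 st.py; python3 - <<'E'
from h import *
p,d=vision.grab_frame("scene"); cv2.imwrite("pics/s_s.png",cv2.resize(p[100:230,90:220,::-1],None,fx=4.5,fy=4.5))
E
python3 st.py
```

```text
23.15 [ 0.491  0.468  2.071  0.003  0.607 -2.743] [428.3 231.   18. ] F [-0.  -1.8 -2.8] open 27.8
torque tool [-0.007 -0.051  0.116] force tool [2.84 1.83 0.18] world T [-0.12  0.04  0.01]
angle of tool about a: 1.5569 tilt 0.6629
23.2 [ 4.910e-01  4.680e-01  2.071e+00  2.000e-03  6.070e-01 -2.743e+00] [428.3 231.1  17.9] F [ 0.7 -1.  -2. ] open 27.7
torque tool [-0.022 -0.003  0.124] force tool [ 1.99  1.05 -0.57] world T [-0.12 -0.01  0.02]
angle of tool about a: 1.5571 tilt 0.6629
```

View pics/s_s.png

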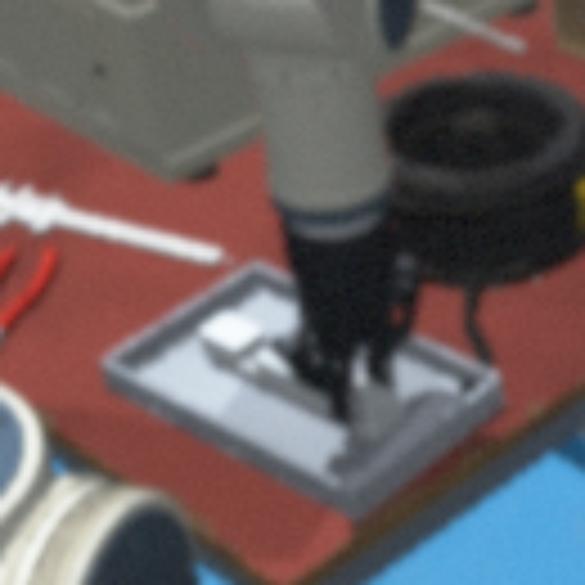

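Emit:
step_arm --pt "0 0 -1 0 0 0 20" --pt "0 0 -2 0 0 0 20" --pt "0 0 -3 0 0 0 20" --pt "0 0 -4 0 0 0 20" --pt "0 0 -5 0 0 0 20" --pt "0 0 -5.5 0 0 0 20" --pt "0 0 -6 0 0 0 20" --pt "0 0 -6 0 0 0 20" --force 100

```text
clock: 24.2
eef_pos: [428.2, 231.1, 11.9]
tcp_rot: [0.096, 1.566, -2.955]
contact_force: [0.3, -0.0, -2.7]
opening: 0.327
```

```bash
python3 st.py
```

```text
24.2 [ 0.491  0.479  2.073  0.003  0.594 -2.743] [428.2 231.1  11.9] F [ 0.3 -0.  -2.7] open 27.9
torque tool [0.023 0.039 0.076] force tool [ 2.68  0.04 -0.32] world T [-0.07 -0.05 -0.02]
angle of tool about a: 1.5571 tilt 0.6628
```

Emit:
step_arm --pt "0 0 -0.3 0 0 0 20" --pt "0 0 -0.6 0 0 0 20" --pt "0 0 -0.9 0 0 0 20" --pt "0 0 -1.2 0 0 0 20" --pt "0 0 -1.5 0 0 0 20" --pt "0 0 -1.8 0 0 0 20" --pt "0 0 -2 0 0 0 20" --pt "0 0 -2 0 0 0 20" --force 100

```text
clock: 25.2
eef_pos: [428.3, 231.0, 11.2]
tcp_rot: [0.084, 1.566, -2.967]
contact_force: [-6.3, -3.1, 22.0]
opening: 0.327
```

```bash
python3 st.py
```

```text
25.2 [ 0.491  0.481  2.073  0.003  0.592 -2.743] [428.3 231.   11.2] F [-6.3 -3.1 22. ] open 27.9
torque tool [-0.005 -0.807  0.457] force tool [-21.94   2.54   6.68] world T [-0.53  0.76  0.01]
angle of tool about a: 1.5571 tilt 0.6629
```

Emit:
step_arm --pt "0 0 0.2 0 0 0 20" --pt "0 0 0.2 0 0 0 20" --pt "0 0 0.2 0 0 0 28" --pt "0 0 0.2 0 0 0 34" --pt "0 0 0.2 0 0 0 42" --pt "0 0 0.2 0 0 0 50" --pt "0 0 0.2 0 0 0 50" --pt "0 0 0.2 0 0 0 50" --force 20

```text
clock: 26.2
eef_pos: [428.3, 231.0, 11.4]
tcp_rot: [0.082, 1.566, -2.969]
contact_force: [0.7, -0.1, -0.3]
opening: 0.582
```

```bash
python3 st.py; python3 - <<'E'
from h import *
p,d=vision.grab_frame("wrist"); cv2.imwrite("pics/t_w.png",p[:,:,::-1])
E
```

```text
26.2 [ 0.491  0.48   2.073  0.003  0.592 -2.743] [428.3 231.   11.4] F [ 0.7 -0.1 -0.3] open 49.7
torque tool [ 0.024 -0.012  0.002] force tool [ 0.26  0.15 -0.71] world T [-0.    0.01 -0.02]
angle of tool about a: 1.5571 tilt 0.6629
```

View pics/t_w.png

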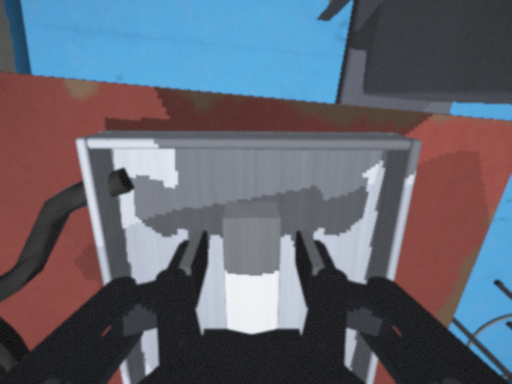

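Released; the bar sits centred between the open fingers. Retreat straight up.

Emit:
step_arm --pt "0 0 8 0 0 0 50" --pt "0 0 24 0 0 0 50" --pt "0 0 45 0 0 0 50" --pt "0 0 70 0 0 0 50" --pt "0 0 100 0 0 0 50" --pt "0 -20 130 0 0 0 50" --pt "0 -45 160 0 0 0 50" --pt "0 -70 185 0 0 0 50"

```text
clock: 27.25
eef_pos: [428.4, 160.5, 198.8]
tcp_rot: [-0.059, 1.568, -3.11]
contact_force: [-0.0, -0.4, -0.4]
opening: 0.585
```

```bash
python3 st.py; python3 - <<'E'
from h import *
p,d=vision.grab_frame("wrist"); cv2.imwrite("pics/u_w.png",p[:,:,::-1])
p,d=vision.grab_frame("scene"); cv2.imwrite("pics/u_s.png",cv2.resize(p[:,:,::-1],None,fx=1.5,fy=1.5)); cv2.imwrite("pics/u_sc.png",cv2.resize(p[145:235,100:215,::-1],None,fx=6,fy=6,interpolation=cv2.INTER_CUBIC))
np.save("pics/u_sd.npy",d)
E
```

```text
27.25 [ 3.550e-01  1.300e-01  2.011e+00  1.000e-03  1.004e+00 -2.878e+00] [428.4 160.5 198.8] F [-0.  -0.4 -0.4] open 50.0
torque tool [ 0.003 -0.01  -0.04 ] force tool [0.44 0.37 0.08] world T [ 0.04  0.01 -0.  ]
angle of tool about a: 1.5577 tilt 0.6634
```

View pics/u_s.png

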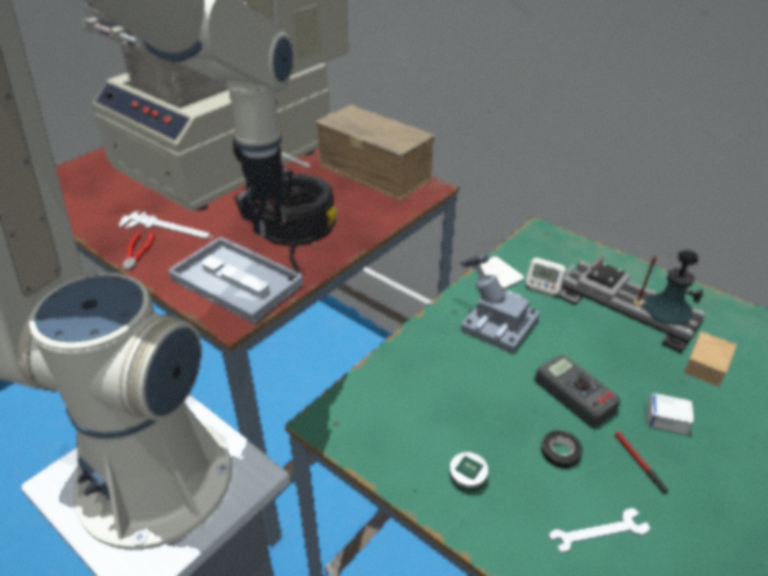

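View pics/u_sc.png

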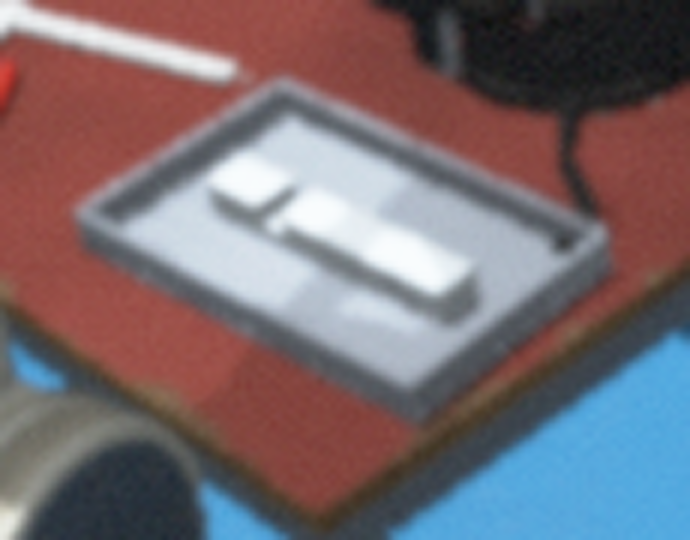

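View pics/u_w.png

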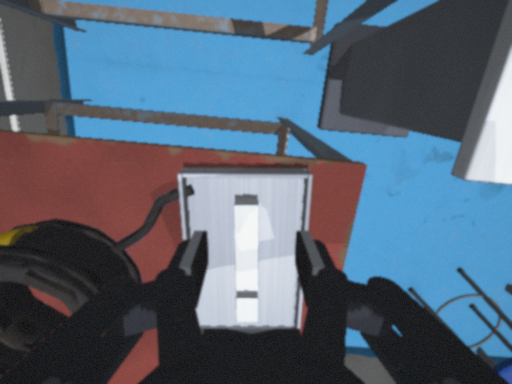

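```bash
python3 - <<'E'
from h import *
p,d=vision.grab_frame("top"); 
cv2.imwrite("pics/v_t.png",cv2.resize(p[130:200,270:350,::-1],None,fx=8,fy=8,interpolation=cv2.INTER_CUBIC))
a=np.load("pics/a_top.npy").astype(int)[55:285,262:]; b=p.astype(int)[55:285,262:]
m=(np.abs(a-b).max(-1)>50).astype(np.uint8); n,l,st,c=cv2.connectedComponentsWithStats(m)
for i in range(1,n):
    if st[i,4]>6: print(st[i]+[262,55,0,0,0])
E
```

```text
[290 141   1   7   7]
[301 142   9   5  32]
[282 148   5   4  12]
[293 148   7   6  26]
[292 160   4   6  17]
[303 162  12  28 232]
[262 234  25  45 504]
```

View pics/v_t.png

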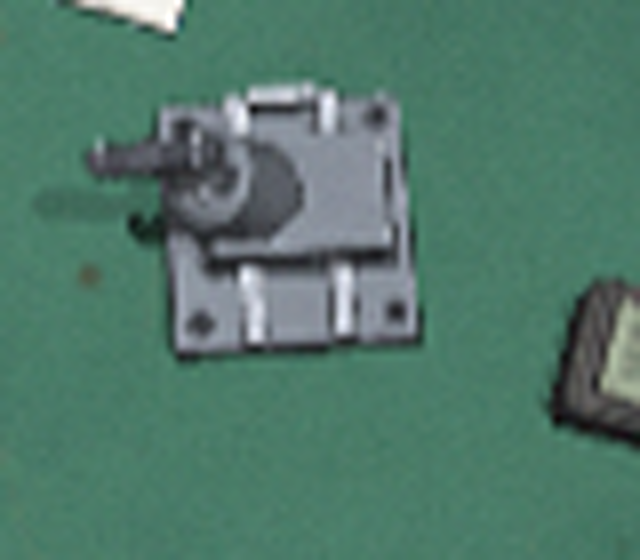

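```bash
python3 - <<'E'
from h import *
s=r.sense(); print(s["qvel"].round(3),s["clock"]); print(order.sign_off())
E
```

```text
[ 0.024  0.041  0.016  0.009 -0.025  0.014] 27.4
the job is handed in; nothing more can be done
None
```

The job is handed in at 27.4 s of the allowed 67 s. The screw is fully loose, and the bar lies flat and notch up in the steel tray.

- **Screw:** Seen from the handle end, it gave anticlockwise, so it is an ordinary right-hand thread. I turned it about 80° until the handle stopped and the fingers slipped on it.
- **Bar:** I gripped it by the ribbed end and drew it straight out along the channel, about 137 mm and almost without resistance. I then lifted it, carried it over and lowered it into the tray. It landed at up to 22 N before I let go and moved clear.
- **Last checks:** The scene and wrist pictures show the bar near the middle of the tray, notch up. The top view shows the handle still turned by about 80° and the channel empty. The tin, multimeter and tape roll have not moved: on that table, only the fixture and the arm's shadow changed.

**Unexplained contact:** On the first way down to the bar the tool met about 42 N in total (34 N sideways, 25 N up). The pictures did not show what it touched. This is close to the 40 N limit, and I could not tell whether it pressed on the gripper's body or only on a finger. I backed off and came down again slowly. A light touch of about 5 N came back near the lowest point, so I gripped the bar 3 mm higher.

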